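Load two deep combustion boats from the pocket tray into the carrier

TASK

Load two of the three deep porcelain boats from the grey pocket tray into the grey metal carrier, each lying fully down in a bay of its own, any bays. Take them one at a time: pluck a boat by its long sides, set it down upright on the bare cork pad and let go, then take it again by its two ends and lower it into a free bay before fetching the next. The boats are fragile, so set them down without dropping them; leave the third deep boat and the shallow one in their pockets and the other things on the bench where they are.

Things in the scene. Friction and masses are not known exactly. Their poses are not given: they have to be found in the camera images.
- tray: fixed grey plastic tray, 154 (x) x 170 mm (y), left or right of the cork pad. Origin: centre of underside, z up. Floor 4 mm thick; pockets at x = +-35, y = +-40 mm, boats lengthwise along x. End walls 26 mm above the bench bar an end grip; cheeks 18 mm above the bench cover 10 mm of each side at its ends; the middle 46 mm of the long sides is open for fingers. Boats have 2 mm play.
- plate_top (a point): centre of the top face of the bare cork set-down pad, 120 x 120 mm, 8 mm thick, fixed on the bench between tray and carrier; x and y along its edges, z up
- carrier: fixed grey metal carrier, all bays empty at the start. Origin: centre of underside, z up. Base 84 (x) x 144 (y) x 6 mm; four walls along x, 70 mm long, 4 mm thick, tops 28 mm above the bench, make three bays side by side across y, 34 mm wide, 38 mm apart. The bay ends are open but for a 3 mm high lip on the base, 35 mm from the middle.
- bay_1 (a point): centre of a deep boat seated in bay 1 of the carrier (19 mm above the bench, 13 mm above the bay's floor); x runs along the bay, the boat's 62 mm length goes along it, either way round; z up
- bay_2 (a point): centre of a deep boat seated in bay 2 of the carrier (19 mm above the bench, 13 mm above the bay's floor); x runs along the bay, the boat's 62 mm length goes along it, either way round; z up
- bay_3 (a point): centre of a deep boat seated in bay 3 of the carrier (19 mm above the bench, 13 mm above the bay's floor); x runs along the bay, the boat's 62 mm length goes along it, either way round; z up
- boat_a_mid (a point): white porcelain trough, open on top, 62 x 26 mm and 26 mm high outside, walls 3.5 mm. This point is its centre, 13 mm above its underside; x runs along its 62 mm length, y across its 26 mm width, z up out of its mouth. One of the three deep boats, all alike (about 60 g)
- boat_b_mid (a point): white porcelain trough, open on top, 62 x 26 mm and 26 mm high outside, walls 3.5 mm. This point is its centre, 13 mm above its underside; x runs along its 62 mm length, y across its 26 mm width, z up out of its mouth. One of the three deep boats, all alike (about 60 g)
- boat_c_mid (a point): white porcelain trough, open on top, 62 x 26 mm and 26 mm high outside, walls 3.5 mm. This point is its centre, 13 mm above its underside; x runs along its 62 mm length, y across its 26 mm width, z up out of its mouth. One of the three deep boats, all alike (about 60 g)
- boat_low_mid (a point): white porcelain trough, open on top, 62 x 26 mm and 14 mm high outside, walls 3.5 mm. This point is its centre, 7 mm above its underside; x runs along its 62 mm length, y across its 26 mm width, z up out of its mouth. The one shallow boat; it stays in the tray
- marker: marker pen lying at the front, 134 mm long; origin at the centre of its underside. Bystander, loose
- tweezers: steel tweezers lying at the back, right of the weight, 126 mm long; origin at the centre of its underside. Bystander, loose
- weighing_bottle: small glass weighing bottle with stopper, 41 mm wide, 45 mm high, behind the cork pad; origin at the centre of its underside. Bystander, loose
- weight: brass-coloured calibration weight, 21 mm wide, 33 mm high, behind the cork pad; origin at the centre of its underside. Bystander, loose
- sample_bottle: amber sample bottle with white cap, 49 mm wide, 119 mm high, at the right; origin at the centre of its underside. Bystander, loose
- stapler: stapler, 128 mm long, 58 mm high, at the right; origin at the centre of its underside. Bystander, loose
- mouse: black computer mouse, 112 x 60 x 36 mm, at the left; origin at the centre of its underside. Bystander, loose
- brush: flat paint brush, 162 mm long, at the left; origin at the centre of its underside. Bystander, loose
- boat_a: the same boat as boat_a_mid; origin at the centre of its underside
- boat_b: the same boat as boat_b_mid; origin at the centre of its underside
- boat_c: the same boat as boat_c_mid; origin at the centre of its underside

How it is judged:
On the way, in this order (a step that is already met when the one before it is completed fails the run):
1. a first deep boat stands upright on the cork pad, let go (((horizontal distance between boat_a_mid and plate_top below 0.06 m and z of boat_a_mid in the frame of plate_top between 0.009 and 0.017 m and angle between boat_a_mid's own z axis and vertical below 0.15 rad and contact force between the fingers and boat_a below 0.1 N and linear speed of boat_a below 0.02 m/s) or (horizontal distance between boat_b_mid and plate_top below 0.06 m and z of boat_b_mid in the frame of plate_top between 0.009 and 0.017 m and angle between boat_b_mid's own z axis and vertical below 0.15 rad and contact force between the fingers and boat_b below 0.1 N and linear speed of boat_b below 0.02 m/s) or (horizontal distance between boat_c_mid and plate_top below 0.06 m and z of boat_c_mid in the frame of plate_top between 0.009 and 0.017 m and angle between boat_c_mid's own z axis and vertical below 0.15 rad and contact force between the fingers and boat_c below 0.1 N and linear speed of boat_c below 0.02 m/s))), for 0.2 s.
2. a deep boat lies fully down in a bay, let go ((((horizontal distance between boat_a_mid and bay_1 below 0.007 m or horizontal distance between boat_a_mid and bay_2 below 0.007 m or horizontal distance between boat_a_mid and bay_3 below 0.007 m) and z of boat_a_mid in the frame of bay_2 between -0.003 and 0.003 m and angle between the x axis of boat_a_mid and the x axis of bay_2, either way round below 0.15 rad and angle between boat_a_mid's own z axis and vertical below 0.12 rad and contact force between the fingers and boat_a below 0.1 N and linear speed of boat_a below 0.02 m/s) or ((horizontal distance between boat_b_mid and bay_1 below 0.007 m or horizontal distance between boat_b_mid and bay_2 below 0.007 m or horizontal distance between boat_b_mid and bay_3 below 0.007 m) and z of boat_b_mid in the frame of bay_2 between -0.003 and 0.003 m and angle between the x axis of boat_b_mid and the x axis of bay_2, either way round below 0.15 rad and angle between boat_b_mid's own z axis and vertical below 0.12 rad and contact force between the fingers and boat_b below 0.1 N and linear speed of boat_b below 0.02 m/s) or ((horizontal distance between boat_c_mid and bay_1 below 0.007 m or horizontal distance between boat_c_mid and bay_2 below 0.007 m or horizontal distance between boat_c_mid and bay_3 below 0.007 m) and z of boat_c_mid in the frame of bay_2 between -0.003 and 0.003 m and angle between the x axis of boat_c_mid and the x axis of bay_2, either way round below 0.15 rad and angle between boat_c_mid's own z axis and vertical below 0.12 rad and contact force between the fingers and boat_c below 0.1 N and linear speed of boat_c below 0.02 m/s))), for 0.2 s.
3. a second deep boat stands upright on the cork pad, let go (((horizontal distance between boat_a_mid and plate_top below 0.06 m and z of boat_a_mid in the frame of plate_top between 0.009 and 0.017 m and angle between boat_a_mid's own z axis and vertical below 0.15 rad and contact force between the fingers and boat_a below 0.1 N and linear speed of boat_a below 0.02 m/s) or (horizontal distance between boat_b_mid and plate_top below 0.06 m and z of boat_b_mid in the frame of plate_top between 0.009 and 0.017 m and angle between boat_b_mid's own z axis and vertical below 0.15 rad and contact force between the fingers and boat_b below 0.1 N and linear speed of boat_b below 0.02 m/s) or (horizontal distance between boat_c_mid and plate_top below 0.06 m and z of boat_c_mid in the frame of plate_top between 0.009 and 0.017 m and angle between boat_c_mid's own z axis and vertical below 0.15 rad and contact force between the fingers and boat_c below 0.1 N and linear speed of boat_c below 0.02 m/s)) and (((horizontal distance between boat_a_mid and bay_1 below 0.007 m or horizontal distance between boat_a_mid and bay_2 below 0.007 m or horizontal distance between boat_a_mid and bay_3 below 0.007 m) and z of boat_a_mid in the frame of bay_2 between -0.003 and 0.003 m and angle between the x axis of boat_a_mid and the x axis of bay_2, either way round below 0.15 rad and angle between boat_a_mid's own z axis and vertical below 0.12 rad and contact force between the fingers and boat_a below 0.1 N and linear speed of boat_a below 0.02 m/s) or ((horizontal distance between boat_b_mid and bay_1 below 0.007 m or horizontal distance between boat_b_mid and bay_2 below 0.007 m or horizontal distance between boat_b_mid and bay_3 below 0.007 m) and z of boat_b_mid in the frame of bay_2 between -0.003 and 0.003 m and angle between the x axis of boat_b_mid and the x axis of bay_2, either way round below 0.15 rad and angle between boat_b_mid's own z axis and vertical below 0.12 rad and contact force between the fingers and boat_b below 0.1 N and linear speed of boat_b below 0.02 m/s) or ((horizontal distance between boat_c_mid and bay_1 below 0.007 m or horizontal distance between boat_c_mid and bay_2 below 0.007 m or horizontal distance between boat_c_mid and bay_3 below 0.007 m) and z of boat_c_mid in the frame of bay_2 between -0.003 and 0.003 m and angle between the x axis of boat_c_mid and the x axis of bay_2, either way round below 0.15 rad and angle between boat_c_mid's own z axis and vertical below 0.12 rad and contact force between the fingers and boat_c below 0.1 N and linear speed of boat_c below 0.02 m/s))), for 0.2 s.
4. two deep boats lie in bays (((((horizontal distance between boat_a_mid and bay_1 below 0.007 m or horizontal distance between boat_a_mid and bay_2 below 0.007 m or horizontal distance between boat_a_mid and bay_3 below 0.007 m) and z of boat_a_mid in the frame of bay_2 between -0.003 and 0.003 m and angle between the x axis of boat_a_mid and the x axis of bay_2, either way round below 0.15 rad and angle between boat_a_mid's own z axis and vertical below 0.12 rad and contact force between the fingers and boat_a below 0.1 N and linear speed of boat_a below 0.02 m/s) and ((horizontal distance between boat_b_mid and bay_1 below 0.007 m or horizontal distance between boat_b_mid and bay_2 below 0.007 m or horizontal distance between boat_b_mid and bay_3 below 0.007 m) and z of boat_b_mid in the frame of bay_2 between -0.003 and 0.003 m and angle between the x axis of boat_b_mid and the x axis of bay_2, either way round below 0.15 rad and angle between boat_b_mid's own z axis and vertical below 0.12 rad and contact force between the fingers and boat_b below 0.1 N and linear speed of boat_b below 0.02 m/s)) or (((horizontal distance between boat_a_mid and bay_1 below 0.007 m or horizontal distance between boat_a_mid and bay_2 below 0.007 m or horizontal distance between boat_a_mid and bay_3 below 0.007 m) and z of boat_a_mid in the frame of bay_2 between -0.003 and 0.003 m and angle between the x axis of boat_a_mid and the x axis of bay_2, either way round below 0.15 rad and angle between boat_a_mid's own z axis and vertical below 0.12 rad and contact force between the fingers and boat_a below 0.1 N and linear speed of boat_a below 0.02 m/s) and ((horizontal distance between boat_c_mid and bay_1 below 0.007 m or horizontal distance between boat_c_mid and bay_2 below 0.007 m or horizontal distance between boat_c_mid and bay_3 below 0.007 m) and z of boat_c_mid in the frame of bay_2 between -0.003 and 0.003 m and angle between the x axis of boat_c_mid and the x axis of bay_2, either way round below 0.15 rad and angle between boat_c_mid's own z axis and vertical below 0.12 rad and contact force between the fingers and boat_c below 0.1 N and linear speed of boat_c below 0.02 m/s)) or (((horizontal distance between boat_b_mid and bay_1 below 0.007 m or horizontal distance between boat_b_mid and bay_2 below 0.007 m or horizontal distance between boat_b_mid and bay_3 below 0.007 m) and z of boat_b_mid in the frame of bay_2 between -0.003 and 0.003 m and angle between the x axis of boat_b_mid and the x axis of bay_2, either way round below 0.15 rad and angle between boat_b_mid's own z axis and vertical below 0.12 rad and contact force between the fingers and boat_b below 0.1 N and linear speed of boat_b below 0.02 m/s) and ((horizontal distance between boat_c_mid and bay_1 below 0.007 m or horizontal distance between boat_c_mid and bay_2 below 0.007 m or horizontal distance between boat_c_mid and bay_3 below 0.007 m) and z of boat_c_mid in the frame of bay_2 between -0.003 and 0.003 m and angle between the x axis of boat_c_mid and the x axis of bay_2, either way round below 0.15 rad and angle between boat_c_mid's own z axis and vertical below 0.12 rad and contact force between the fingers and boat_c below 0.1 N and linear speed of boat_c below 0.02 m/s)))), for 0.2 s.
At the end, for the whole second after the job is handed in: Two deep boats are seated in two bays of the carrier: centre within 7 mm horizontally and 3 mm vertically of the bay's point, upright, along the bay within 0.15 rad, at rest and released; the third deep boat and the shallow boat are within 12 mm of where they started in the tray ((((horizontal distance between boat_a_mid and bay_1 below 0.007 m or horizontal distance between boat_a_mid and bay_2 below 0.007 m or horizontal distance between boat_a_mid and bay_3 below 0.007 m) and z of boat_a_mid in the frame of bay_2 between -0.003 and 0.003 m and angle between the x axis of each of boat_a_mid, boat_b_mid and the x axis of bay_2, either way round below 0.15 rad and angle between each of boat_a_mid, boat_b_mid's own z axis and vertical below 0.12 rad and contact force between the fingers and boat_a below 0.1 N and linear speed of each of boat_a, boat_b below 0.02 m/s and (horizontal distance between boat_b_mid and bay_1 below 0.007 m or horizontal distance between boat_b_mid and bay_2 below 0.007 m or horizontal distance between boat_b_mid and bay_3 below 0.007 m) and z of boat_b_mid in the frame of bay_2 between -0.003 and 0.003 m and contact force between the fingers and boat_b below 0.1 N and distance of boat_c_mid from where it was at the start of the episode below 0.012 m) or ((horizontal distance between boat_a_mid and bay_1 below 0.007 m or horizontal distance between boat_a_mid and bay_2 below 0.007 m or horizontal distance between boat_a_mid and bay_3 below 0.007 m) and z of boat_a_mid in the frame of bay_2 between -0.003 and 0.003 m and angle between the x axis of each of boat_a_mid, boat_c_mid and the x axis of bay_2, either way round below 0.15 rad and angle between each of boat_a_mid, boat_c_mid's own z axis and vertical below 0.12 rad and contact force between the fingers and boat_a below 0.1 N and linear speed of each of boat_a, boat_c below 0.02 m/s and (horizontal distance between boat_c_mid and bay_1 below 0.007 m or horizontal distance between boat_c_mid and bay_2 below 0.007 m or horizontal distance between boat_c_mid and bay_3 below 0.007 m) and z of boat_c_mid in the frame of bay_2 between -0.003 and 0.003 m and contact force between the fingers and boat_c below 0.1 N and distance of boat_b_mid from where it was at the start of the episode below 0.012 m) or ((horizontal distance between boat_b_mid and bay_1 below 0.007 m or horizontal distance between boat_b_mid and bay_2 below 0.007 m or horizontal distance between boat_b_mid and bay_3 below 0.007 m) and z of boat_b_mid in the frame of bay_2 between -0.003 and 0.003 m and angle between the x axis of each of boat_b_mid, boat_c_mid and the x axis of bay_2, either way round below 0.15 rad and angle between each of boat_b_mid, boat_c_mid's own z axis and vertical below 0.12 rad and contact force between the fingers and boat_b below 0.1 N and linear speed of each of boat_b, boat_c below 0.02 m/s and (horizontal distance between boat_c_mid and bay_1 below 0.007 m or horizontal distance between boat_c_mid and bay_2 below 0.007 m or horizontal distance between boat_c_mid and bay_3 below 0.007 m) and z of boat_c_mid in the frame of bay_2 between -0.003 and 0.003 m and contact force between the fingers and boat_c below 0.1 N and distance of boat_a_mid from where it was at the start of the episode below 0.012 m)) and distance of boat_low_mid from where it was at the start of the episode below 0.012 m); the robot touches nothing.
It fails at once if a porcelain boat is let fall (not held by the fingers and faster than 0.45 m/s, a drop of about 10 mm) ((contact force between the fingers and boat_a below 0.1 N and linear speed of boat_a above 0.45 m/s) or (contact force between the fingers and boat_b below 0.1 N and linear speed of boat_b above 0.45 m/s) or (contact force between the fingers and boat_c below 0.1 N and linear speed of boat_c above 0.45 m/s)).
It fails at once if the shallow boat is taken out of its pocket (moved over 20 mm) (distance of boat_low_mid from where it was at the start of the episode above 0.02 m).
It fails at once if all three deep boats are out of the tray (each moved over 60 mm) (distance of each of boat_a_mid, boat_b_mid, boat_c_mid from where it was at the start of the episode above 0.06 m).
It fails at once if a bystander is pushed more than 30 mm or knocked over (distance of any of marker, tweezers, weighing_bottle, weight, sample_bottle, stapler, mouse, brush from where it was at the start of the episode above 0.03 m or angle between any of tweezers, weighing_bottle, weight, sample_bottle, stapler, mouse, brush's own z axis and vertical above 0.5 rad).
It also fails if it takes over 72 s, if anything falls off the work surface, if the arm or the gripper's body presses on something with over 40 N, if the wrist force passes 120 N, or if a joint passes its speed limit or range.

ROBOT

A 6-joint arm with a two-finger parallel gripper is mounted at the origin on a cart in front of the work surface, level with it; the furniture and walls round the work are solid. World frame = base frame: x ahead of the robot, y to its left, z up, the work surface at z = 0. Lengths are in m, angles in rad, forces in N, time in s.
With the tool pointing down it reaches from about 0.375 to 0.975 m from the base axis. Payload 3.8 kg.
Tool frame: the origin (TCP) lies on the centre line of the jaws, within the pads' length; the fingertips stand 8 mm ahead of it and the grasp point (between the pads) lies 11 mm behind it; z points along the fingers, y is the direction in which the jaws open and shut (so a half turn about z gives the same grasp; the last joint's range is limited). The gripper opens to 85 mm and grips with 20 to 120 N. Pads are 22 mm wide; open, the fingers measure 114 mm over their backs; the gripper's body (76 mm by 85 mm) begins 54 mm behind the grasp point. The pads swing forward as they close: fully open they stand 13 mm farther back than shut.
Start: joints at [-1.337, 0.264, 1.604, -0, 1.274, -0.037], TCP at [0.181, -0.65, 0.239] pointing down, gripper open.
Joint ranges: [-2.63, 2.63], [-0.94, 2.18], [0.31, 2.57], [-1.31, 4.45], [0, 2.66], [-2.55, 2.55]. Speed limits (rad/s): [2.57, 2.57, 3.14, 3.14, 3.14, 3.14].

INTERFACE

Orientations are given as a rotation vector (axis times angle).
In Python, from workcell import bot gives the robot as it stands.
- The arm moves only by the tool arm_command, never from a script. Its arguments are lists of equal length, an entry for each row: "slide": the shift along the tool's x, y, z in m, a list of three; "angular": the turn, a rotation vector about the tool's x, y, z in degrees, a list of three; "hand": the finger opening in m, from 0 to 0.0854. A call has exactly 8 rows; each row shifts and turns the pose as measured when the row begins, along the tool's axes as they then stand; what a row does not reach is not made up. A row lasts 1/10 s, in which the tool goes at most 50 mm and 8.59 degrees, less where a joint would pass 70% of its speed; a pose out of reach is approached as far as the arm can. A call is refused whole if a number of a shift passes 0.05 or a number of a turn 8.59, either way. A call with a gripper value outside its range is refused whole. The fingers move at their own pace and stop on an object; "squeeze" is the grip in N (left out, the last holds). Time passes only in rows, so rows that do not move let the fingers close, or fill a call up. It gives the time, the measured TCP pose, the force and the opening at its end, in the units of the state.
- bot.read_state(): the state, without advancing time (a new reading comes with each control period).
- bot.read_camera(name): name is "side" or "top"; returns the picture (384x512x3 uint8, red, green, blue); there is no depth.
- bot.get_calibration(name): a dict with "fx", "fy", "cx", "cy" (pixels), "R" (3x3) and "t" (3): a world point X has camera coordinates R X + t. Camera axes: x right, y down, z forward; pixel columns grow to the right and rows downward; lengths in m; the calibration is good to about 2 mm. A picture is of the moment at which its call begins. get_calibration takes no time and is no camera call.
- bot.finish_job(): hands the job in, once; it reports no verdict.
The state is a dict: "time": time; "q": joint angles; "joint_vel": joint speeds; "joint_torque": joint torques, N m; "tool_pos": TCP position; "tcp_rot": TCP orientation; "wrist_force": force on the tool from outside, world axes, zero at the start; "torque": the same for the moment, N m; "width": opening from 0.0 (shut) to 1.0 (fully open).
Only numpy, scipy, OpenCV 4.12 (cv2) and the standard library are available. Lean on these libraries where they do the work, as an engineer would, in place of code of your own. Each camera call takes 0.05 s, during which the arm holds its last target.

## Working session

There is one attempt and no reset: what is moved stays moved. The work goes in short steps, Python scripts to look and compute and a tool call to move; the robot and the scene stay as the last step left them, time stands still between calls to the robot, and variables do not carry over. Pictures are saved under pics/ and viewed, and the job is handed in when it is done.

Besides the shell and the picture viewer there is one more tool, called after "Call:" by a JSON object that holds its "name" and its "arguments", one argument or row to a line. arm_command: Moves the arm, as the interface text tells. Its arguments: {"type":"object","properties":{"slide":{"type":"array","items":{"type":"array","items":{"type":"number"}}},"angular":{"type":"array","items":{"type":"array","items":{"type":"number"}}},"hand":{"type":"array","items":{"type":"number"}},"squeeze":{"type":"number"}},"required":["slide","angular","hand"]}

```bash
ls; mkdir -p pics; python3 - <<'E'
from workcell import bot
import cv2,numpy as np
print(bot.read_state())
for n in("side","top"):
    c=bot.get_calibration(n);print(n,{k:np.round(v,4).tolist() for k,v in c.items()})
    cv2.imwrite(f"pics/{n}0.png",bot.read_camera(n)[:,:,::-1])
E
```

```text
pics
{'time': 0.0, 'q': array([-1.33690191e+00,  2.64734595e-01,  1.60539471e+00,  3.54149141e-05,
        1.27364317e+00, -3.68744716e-02]), 'joint_vel': array([ 0.00023285, -0.00069762, -0.00058297, -0.00143932, -0.00012403,
       -0.00042798]), 'joint_torque': array([-2.05339951e-03, -5.15117562e+01, -3.67307925e+01, -3.63707804e-04,
        1.27121567e-02,  7.88904941e-07]), 'tool_pos': array([ 0.18040659, -0.64971464,  0.23796329]), 'tcp_rot': array([-3.11069505e+00, -4.23715249e-01,  2.83645570e-04]), 'wrist_force': array([0.27101125, 0.24475205, 0.15706454]), 'torque': array([-0.07262318, -0.04847226, -0.00991124]), 'width': 1.000584282575518}
side {'fx': 419.197, 'fy': 419.197, 'cx': 260.6393, 'cy': 196.8329, 'R': [[0.9836, -0.1801, -0.0005], [-0.0721, -0.391, -0.9176], [0.1651, 0.9026, -0.3976]], 't': [-0.4863, 0.082, 1.4224]}
top {'fx': 385.9663, 'fy': 385.9663, 'cx': 248.0666, 'cy': 193.8909, 'R': [[-0.0016, -0.9999, -0.0123], [-0.9957, 0.0027, -0.0923], [0.0923, 0.0121, -0.9957]], 't': [0.0246, 0.5303, 1.4987]}
```

View pics/side0.png

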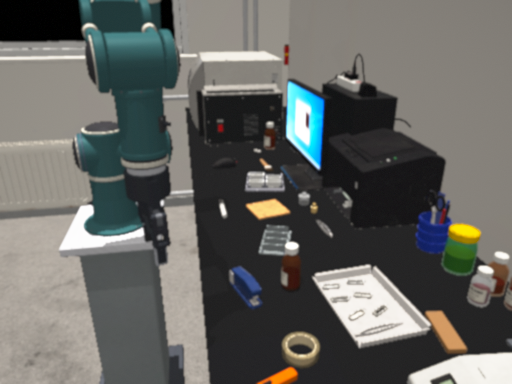

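View pics/top0.png

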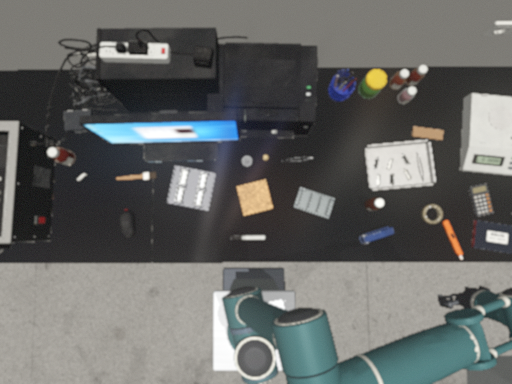

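```bash
python3 - <<'E'
import cv2
im=cv2.imread("pics/top0.png");cv2.imwrite("pics/top0z.png",cv2.resize(im[110:310,110:310],None,fx=3,fy=3,interpolation=2))
cv2.imwrite("pics/top0zz.png",cv2.resize(im[110:310,300:500],None,fx=3,fy=3,interpolation=2))
im=cv2.imread("pics/side0.png");cv2.imwrite("pics/side0z.png",cv2.resize(im[100:290,130:390],None,fx=3,fy=3,interpolation=2))
E
```

```text
(no output)
```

View zooms.

View pics/top0z.png

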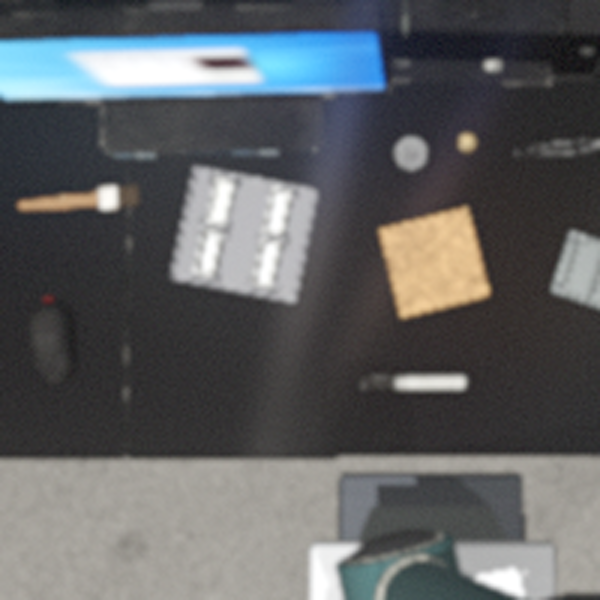

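View pics/side0z.png

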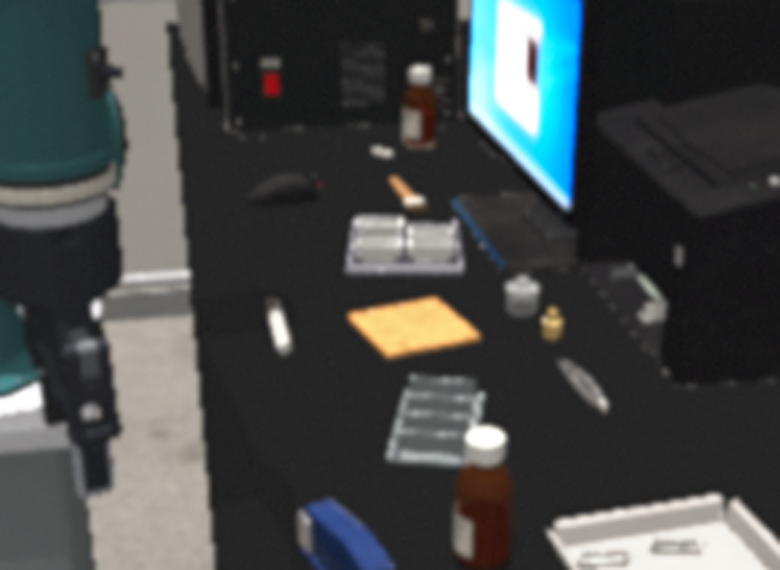

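```bash
python3 - <<'E'
import cv2
im=cv2.imread("pics/top0.png");cv2.imwrite("pics/top0a.png",cv2.resize(im[155:225,155:345],None,fx=4,fy=4,interpolation=0))
im=cv2.imread("pics/side0.png");cv2.imwrite("pics/side0a.png",cv2.resize(im[165:260,210:340],None,fx=6,fy=6,interpolation=0))
E
```

```text
(no output)
```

View pics/top0a.png

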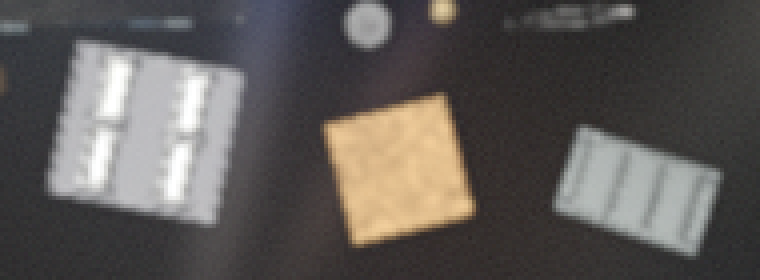

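View pics/side0a.png

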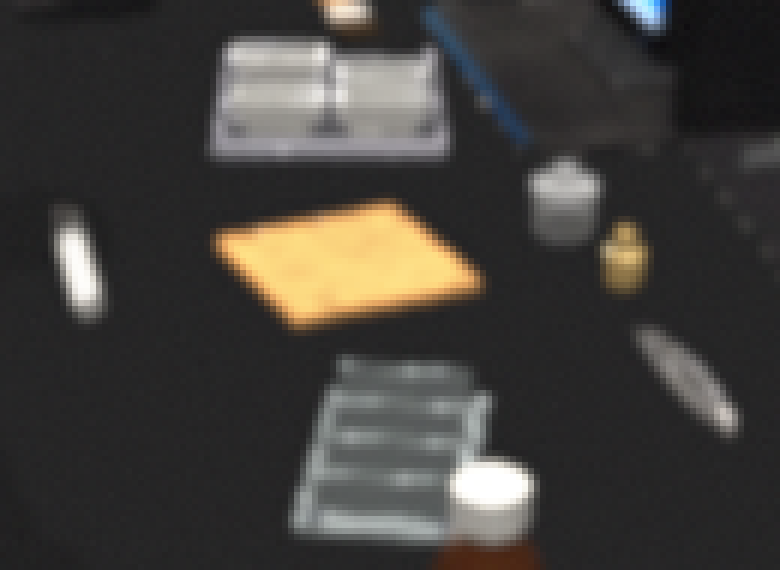

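Top view: the tray is at about (190,188), the pad at (255,197) and the carrier at (315,202). In the side view the shallow boat looks like the far-right one. I'll measure next.

```bash
cat > h.py <<'E'
import cv2,numpy as np
from workcell import bot
C={n:bot.get_calibration(n) for n in("side","top")}
def ray(n,uv):
    c=C[n];d=np.array([(uv[0]-c["cx"])/c["fx"],(uv[1]-c["cy"])/c["fy"],1.])
    return -c["R"].T@c["t"],c["R"].T@d
def plane(n,uv,z):
    o,d=ray(n,uv);return o+d*(z-o[2])/d[2]
def proj(n,X):
    c=C[n];p=c["R"]@np.asarray(X,float)+c["t"];return np.array([c["fx"]*p[0]/p[2]+c["cx"],c["fy"]*p[1]/p[2]+c["cy"]])
def tri(ut,us):
    o1,d1=ray("top",ut);o2,d2=ray("side",us)
    s=np.linalg.lstsq(np.c_[d1,-d2],o2-o1,rcond=None)[0];a=o1+d1*s[0];b=o2+d2*s[1]
    return (a+b)/2,np.linalg.norm(a-b)
def up(im,roi,k=8):
    x0,y0,x1,y1=roi
    return cv2.resize(im[y0:y1,x0:x1],None,fx=k,fy=k,interpolation=cv2.INTER_CUBIC)
def toimg(p,roi,k=8): return (np.asarray(p,float)+.5)/k-.5+np.array(roi[:2])
def rects(mask,roi,minpx,k=8):
    cs,_=cv2.findContours(mask.astype(np.uint8),cv2.RETR_EXTERNAL,cv2.CHAIN_APPROX_NONE)
    return [toimg(cv2.boxPoints(cv2.minAreaRect(c)),roi,k) for c in cs if cv2.contourArea(c)>minpx*k*k]
def desc(n,b,z):
    P=np.array([plane(n,p,z) for p in b]);c=P.mean(0);e=[P[1]-P[0],P[2]-P[1]];l=[np.linalg.norm(v) for v in e]
    i=int(np.argmax(l));v=e[i];a=np.degrees(np.arctan2(v[1],v[0]));a=(a+90)%180-90
    return np.round(c*1000,1),np.round(sorted(l),4)*1000,round(a,2)
E
python3 - <<'E'
from h import *
im=cv2.imread("pics/top0.png")
roi=(160,155,225,225);u=up(im,roi);g=u.min(2)
print("tray",[desc("top",b,z) for b in rects(g>95,roi,300) for z in(.004,.026)])
for th in (205,220,232): print("boats",th,[ (desc("top",b,.03)) for b in rects(g>th,roi,20)])
roi=(228,170,282,225);u=up(im,roi).astype(int);print("pad",[desc("top",b,.008) for b in rects((u[...,2]-u[...,0])>45,roi,300)])
roi=(285,180,345,225);u=up(im,roi);g=u.min(2)
for th in(70,90):print("carrier",[desc("top",b,z) for b in rects(g>th,roi,300) for z in(.006,.028)])
E
```

```text
tray [(array([558.8, 251.9,   4. ]), array([164.6, 182.4]), np.float64(78.38)), (array([556.4, 248.4,  26. ]), array([162.3, 179.8]), np.float64(78.38))]
boats 205 [(array([517.1, 219.8,  30. ]), array([27.2, 61.2]), np.float64(-11.9)), (array([530.2, 297.1,  30. ]), array([29. , 59.3]), np.float64(-15.45)), (array([587. , 206.5,  30. ]), array([28.5, 64.1]), np.float64(-10.94)), (array([598.7, 281.4,  30. ]), array([27.3, 62. ]), np.float64(-10.71))]
boats 220 [(array([516.3, 217.9,  30. ]), array([19.8, 56.7]), np.float64(-11.21)), (array([529.9, 294.2,  30. ]), array([18.3, 54.2]), np.float64(-11.52)), (array([584.1, 204.8,  30. ]), array([20.8, 55.1]), np.float64(-10.55)), (array([598. , 279.4,  30. ]), array([20.5, 57.2]), np.float64(-13.02))]
boats 232 [(array([516.2, 217.6,  30. ]), array([16. , 53.6]), np.float64(-11.6)), (array([530.1, 293.9,  30. ]), array([15.4, 49.7]), np.float64(-12.14)), (array([583.7, 204.3,  30. ]), array([16.2, 52.2]), np.float64(-9.83)), (array([598. , 279.3,  30. ]), array([17.2, 53.1]), np.float64(-12.79))]
pad [(array([519.5,  -1.5,   8. ]), array([129. , 130.2]), np.float64(-75.94))]
carrier [(array([ 497.9, -238.1,    6. ]), array([ 96.1, 156. ]), np.float64(71.39)), (array([ 496.3, -234.6,   28. ]), array([ 94.8, 153.8]), np.float64(71.39))]
carrier [(array([ 497.8, -238. ,    6. ]), array([ 92.6, 153. ]), np.float64(71.33)), (array([ 496.2, -234.5,   28. ]), array([ 91.3, 150.8]), np.float64(71.33))]
```

```bash
python3 - <<'E'
from h import *
a=np.radians(-11.6);ex=np.array([np.cos(a),np.sin(a)]);ey=np.array([-ex[1],ex[0]])
im=cv2.imread("pics/side0.png");roi=(235,165,300,200);k=12
u=cv2.resize(im[roi[1]:roi[3],roi[0]:roi[2]],None,fx=k,fy=k,interpolation=2)
cv2.imwrite("pics/s_clean.png",u)
B=dict(P=(516.5,218.5),Q=(530,295),R=(584.5,205),S=(598.3,280))
for n,c in B.items():
  for z,col in((.03,(0,0,255)),(.018,(0,255,0))):
    for sx,sy in((-31,-13),(31,-13),(31,13),(-31,13)):
      p=proj("side",[*(np.array(c)+ex*sx+ey*sy)/1000,z]);q=((p-np.array(roi[:2])+.5)*k).astype(int)
      cv2.circle(u,tuple(q),4,col,-1)
cv2.imwrite("pics/s_ov.png",u)
E
```

```text
(no output)
```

View pics/s_clean.png

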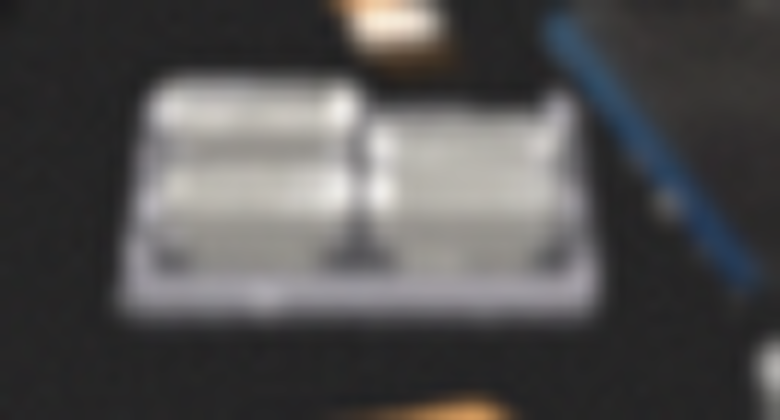

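View pics/s_ov.png

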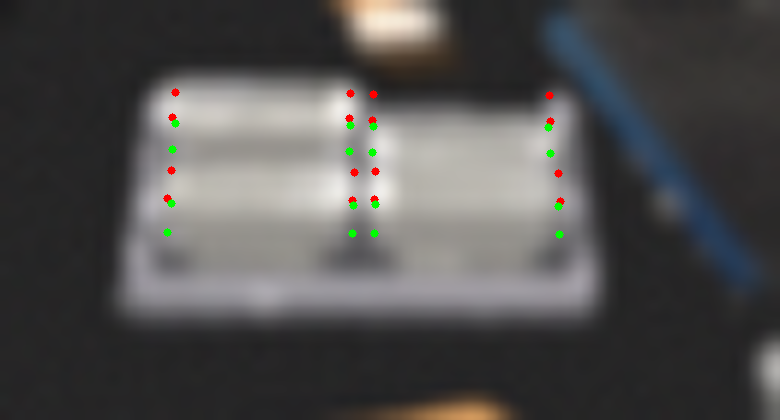

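```bash
python3 - <<'E'
from h import *
t=cv2.imread("pics/top0.png");s=cv2.imread("pics/side0.png")
def quad(m,roi):
    cs,_=cv2.findContours(m.astype(np.uint8),0,1);c=max(cs,key=cv2.contourArea);h=cv2.convexHull(c)
    for e in np.linspace(.01,.2,60):
        q=cv2.approxPolyDP(h,e*cv2.arcLength(h,True),True)
        if len(q)==4:break
    return toimg(q[:,0],roi)
rt=(228,170,282,225);ut=up(t,rt).astype(int);qt=quad(ut[...,2]-ut[...,0]>65,rt)
rs=(235,190,300,225);us=up(s,rs).astype(int);qs=quad(us[...,2]-us[...,0]>65,rs)
P=[plane("top",p,.008) for p in qt]
for p in P:
    e=proj("side",p);j=np.argmin(np.linalg.norm(qs-e,axis=1));X,g=tri(qt[[np.allclose(p,x) for x in P].index(True)],qs[j]);print("pad",np.round(X*1000,1),round(g*1000,1))
# carrier
rt=(285,180,345,225);qt=quad(up(t,rt).min(2)>80,rt);P=[plane("top",p,.01) for p in qt]
print("carrier top corners",[ (np.round(q,1),np.round(p[:2]*1000),np.round(proj("side",p),1)) for q,p in zip(qt,P)])
roi=(252,218,300,262);u=cv2.resize(s[218:262,252:300],None,fx=12,fy=12,interpolation=2);cv2.imwrite("pics/sc.png",u)
u=cv2.resize(t[178:228,285:345],None,fx=12,fy=12,interpolation=2);cv2.imwrite("pics/tc.png",u)
E
```

```text
pad [590.8 -43.8   5.6] 1.6
pad [476.2 -73.7   1.1] 2.5
pad [446.9  42.4   4.9] 1.5
pad [560.7  70.9   9.7] 4.1
carrier top corners [(array([299.3, 186.2]), array([ 562., -181.]), array([291.4, 228.8])), (array([334.9, 197.6]), array([ 516., -321.]), array([288. , 252.5])), (array([328.3, 218.6]), array([ 433., -293.]), array([258. , 250.3])), (array([293.3, 207.4]), array([ 477., -156.]), array([264.1, 227.5]))]
```

View pics/sc.png

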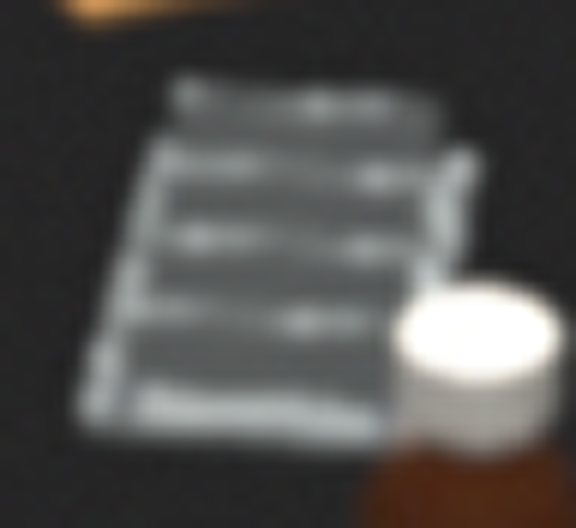

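View pics/tc.png

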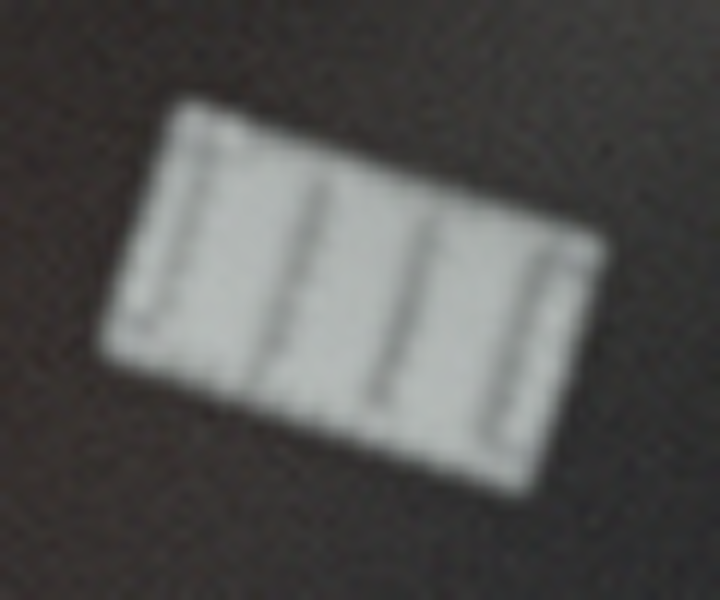

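```bash
python3 - <<'E'
from h import *
for p in((186,230),(292,283),(404,308),(515,343)):
    uv=(np.array(p)+.5)/12-.5+[285,178];X=plane("top",uv,.017)*1000
    d=X[:2]-[497.7,-238];a=np.radians(-18.7)
    print(np.round(X,1),"local",np.round([d@[np.cos(a),np.sin(a)],d@[-np.sin(a),np.cos(a)]],1))
print([-np.round(c["R"].T@c["t"],3) for c in C.values()])
E
```

```text
[ 519.3 -182.1   17. ] local [ 2.5 59.9]
[ 501.7 -216.7   17. ] local [-3.1 21.4]
[ 493.3 -253.4   17. ] local [  0.8 -16. ]
[ 481.7 -289.6   17. ] local [  1.4 -54. ]
[array([ 0.249, -1.339,  0.641]), array([0.39 , 0.005, 1.541])]
```

```bash
cat > plan.py <<'E'
# usage: plan.py x y z(mm) yaw(deg) nrows : remaining motion in tool axes
import sys,numpy as np
from h import bot
from scipy.spatial.transform import Rotation as Ro
def plan(x,y,z,yaw,n=8):
    s=bot.read_state();R=Ro.from_rotvec(s["tcp_rot"]);M=R.as_matrix()
    ps=np.degrees(np.arctan2(M[1,0],M[0,0]));d=np.array([x,y,z])-s["tool_pos"]*1000
    tilt=np.degrees(np.arccos(-M[2,2]))
    # full attitude correction
    a=np.radians(yaw);T=np.array([[np.cos(a),np.sin(a),0],[np.sin(a),-np.cos(a),0],[0,0,-1]])
    rv=np.degrees(Ro.from_matrix(M.T@T).as_rotvec())
    print("t",round(s["time"],2),"pos",np.round(s["tool_pos"]*1000,1),"yaw",round(ps,2),"tilt",round(tilt,2),"F",np.round(s["wrist_force"],1),"w",round(s["width"]*85.4,1),"q6",round(s["q"][5],2))
    print("turn total",np.round(rv,2),"straight tool-delta",np.round(M.T@d,1))
    dy=(yaw-ps+180)%360-180
    for i in range(n):
        p=np.radians(ps+dy*i/n);e=d/n
        print(i,np.round([e[0]*np.cos(p)+e[1]*np.sin(p),e[0]*np.sin(p)-e[1]*np.cos(p),-e[2]],1),round(-dy/n,2))
if __name__=="__main__":
    v=[float(k) for k in sys.argv[1:]];plan(*v[:4],int(v[4]) if len(v)>4 else 8)
E
python3 plan.py 450 -250 200 -11.6 9|head -12
```

```text
t 0.1 pos [ 180.4 -649.8  238.1] yaw 15.52 tilt 0.11 F [-0.1  0.2 -0.7] w 85.5 q6 -0.04
turn total [-1.100e-01  2.000e-02  2.712e+01] straight tool-delta [ 366.7 -313.    38.8]
0 [ 40.7 -34.8   4.2] 3.01
1 [ 38.9 -36.9   4.2] 3.01
2 [ 36.9 -38.9   4.2] 3.01
3 [ 34.8 -40.8   4.2] 3.01
4 [ 32.6 -42.5   4.2] 3.01
5 [ 30.3 -44.2   4.2] 3.01
6 [ 27.9 -45.7   4.2] 3.01
7 [ 25.5 -47.1   4.2] 3.01
8 [ 23.  -48.4   4.2] 3.01
```

Call:
{"name": "arm_command", "arguments": {
  "slide": [
    [0.037,-0.032,0.002],
    [0.036,-0.034,0.002],
    [0.034,-0.036,0.002],
    [0.032,-0.038,0.002],
    [0.03,-0.039,0.002],
    [0.028,-0.041,0.002],
    [0.026,-0.042,0.002],
    [0.024,-0.043,0.002]
  ],
  "angular": [
    [0,0,3],
    [0,0,3],
    [0,0,3],
    [0,0,3],
    [0,0,3],
    [0,0,3],
    [0,0,3],
    [0,0,3]
  ],
  "hand": [0.06,0.06,0.06,0.06,0.06,0.06,0.06,0.06],
  "squeeze": 25
}}

```text
time: 0.9
tool_pos: [0.4023, -0.3217, 0.2169]
tcp_rot: [-3.124, 0.277, 0.007]
wrist_force: [0.5, -0.8, 0.7]
width: 0.705
```

```bash
python3 plan.py 516.5 218.5 120 -11.6 8
```

```text
t 0.9 pos [ 402.3 -321.7  216.9] yaw -10.12 tilt 0.38 F [ 0.5 -0.8  0.7] w 60.2 q6 1.02
turn total [-0.27  0.27  1.48] straight tool-delta [  18.  -551.4   99.5]
0 [  2.2 -69.   12.1] 0.19
1 [  2.  -69.   12.1] 0.19
2 [  1.7 -69.   12.1] 0.19
3 [  1.5 -69.   12.1] 0.19
4 [  1.3 -69.   12.1] 0.19
5 [  1.1 -69.   12.1] 0.19
6 [  0.8 -69.   12.1] 0.19
7 [  0.6 -69.   12.1] 0.19
```

Call:
{"name": "arm_command", "arguments": {
  "slide": [
    [0.002,-0.048,0.004],
    [0.002,-0.048,0.004],
    [0.002,-0.048,0.004],
    [0.002,-0.048,0.004],
    [0.002,-0.048,0.004],
    [0.001,-0.048,0.004],
    [0.001,-0.048,0.004],
    [0.001,-0.048,0.004]
  ],
  "angular": [
    [0,0,0.2],
    [0,0,0.2],
    [0,0,0.2],
    [0,0,0.2],
    [0,0,0.2],
    [0,0,0.2],
    [0,0,0.2],
    [0,0,0.2]
  ],
  "hand": [0.055,0.055,0.055,0.055,0.055,0.055,0.055,0.055]
}}

```text
time: 1.7
tool_pos: [0.4886, 0.0673, 0.1843]
tcp_rot: [-3.12, 0.325, 0.004]
wrist_force: [0.4, -0.3, 1.5]
width: 0.646
```

```bash
python3 plan.py 516.5 218.5 90 -11.6 6
```

```text
t 1.7 pos [488.6  67.3 184.3] yaw -11.9 tilt 0.33 F [ 0.4 -0.3  1.5] w 55.2 q6 1.86
turn total [-0.27  0.19 -0.3 ] straight tool-delta [  -3.6 -153.3   95. ]
0 [ -0.7 -25.6  15.7] -0.05
1 [ -0.6 -25.6  15.7] -0.05
2 [ -0.6 -25.6  15.7] -0.05
3 [ -0.6 -25.6  15.7] -0.05
4 [ -0.6 -25.6  15.7] -0.05
5 [ -0.5 -25.6  15.7] -0.05
```

Call:
{"name": "arm_command", "arguments": {
  "slide": [
    [-0.001,-0.03,0.016],
    [-0.001,-0.03,0.016],
    [-0.001,-0.03,0.016],
    [-0.001,-0.03,0.016],
    [0,-0.022,0.016],
    [0,-0.012,0.012],
    [0,0,0],
    [0,0,0]
  ],
  "angular": [
    [0,0,0],
    [0,0,0],
    [0,0,0],
    [0,0,0],
    [0,0,0],
    [0,0,-0.3],
    [0,0,0],
    [0,0,0]
  ],
  "hand": [0.055,0.055,0.055,0.055,0.055,0.055,0.055,0.055]
}}

```text
time: 2.5
tool_pos: [0.5145, 0.2314, 0.0875]
tcp_rot: [-3.124, 0.301, 0.008]
wrist_force: [0.5, 0.4, 0.9]
width: 0.645
```

```bash
python3 plan.py 516.5 218.5 20 -11.6 4; python3 - <<'E'
from h import *
im=bot.read_camera("side")[:,:,::-1];cv2.imwrite("pics/s1.png",cv2.resize(im[130:240,200:330],None,fx=5,fy=5,interpolation=2))
im=bot.read_camera("top")[:,:,::-1];cv2.imwrite("pics/t1.png",cv2.resize(im[140:240,150:290],None,fx=5,fy=5,interpolation=2))
E
```

```text
t 2.5 pos [514.5 231.4  87.5] yaw -11.0 tilt 0.34 F [0.5 0.4 0.9] w 55.0 q6 2.13
turn total [-0.16  0.3   0.6 ] straight tool-delta [ 4.8 12.5 67.4]
0 [ 1.1  3.1 16.9] 0.15
1 [ 1.1  3.1 16.9] 0.15
2 [ 1.1  3.1 16.9] 0.15
3 [ 1.1  3.1 16.9] 0.15
```

View pics/s1.png

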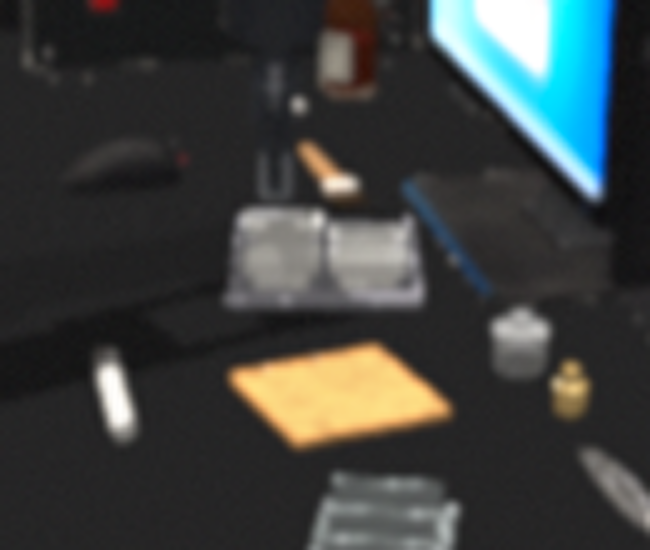

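View pics/t1.png

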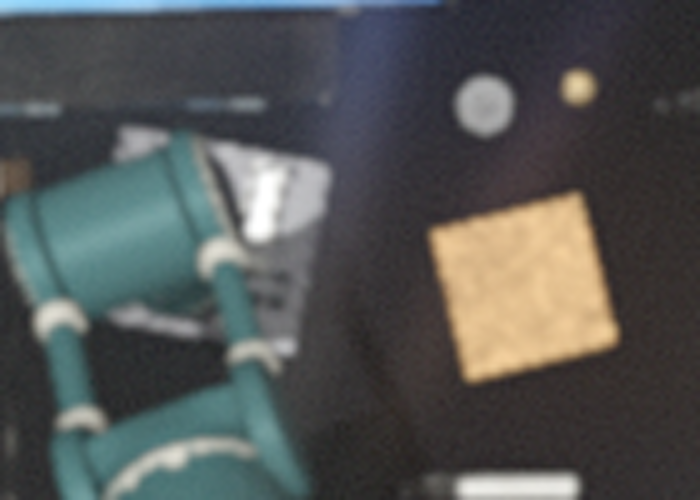

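Call:
{"name": "arm_command", "arguments": {
  "slide": [
    [0.003,0.007,0.01],
    [0.002,0.006,0.008],
    [0,0,0.006],
    [0,0,0.004],
    [0,0,0],
    [0,0,0],
    [0,0,0],
    [0,0,0]
  ],
  "angular": [
    [0,0,0.6],
    [0,0,0],
    [0,0,0],
    [0,0,0],
    [0,0,0],
    [0,0,0],
    [0,0,0],
    [0,0,0]
  ],
  "hand": [0.055,0.055,0.055,0.055,0.055,0.055,0.055,0.055]
}}

```text
time: 3.4
tool_pos: [0.5188, 0.2131, 0.06]
tcp_rot: [-3.119, 0.328, 0.001]
wrist_force: [0.1, 0.4, -0.2]
width: 0.645
```

```bash
python3 plan.py 516.5 218.5 20 -11.6 4
```

```text
t 3.4 pos [518.8 213.1  60. ] yaw -12.0 tilt 0.29 F [ 0.1  0.4 -0.2] w 55.1 q6 2.12
turn total [-0.29  0.07 -0.4 ] straight tool-delta [-3.3 -4.6 40. ]
0 [-0.8 -1.2 10. ] -0.1
1 [-0.8 -1.2 10. ] -0.1
2 [-0.8 -1.2 10. ] -0.1
3 [-0.8 -1.2 10. ] -0.1
```

Call:
{"name": "arm_command", "arguments": {
  "slide": [
    [-0.002,-0.003,0],
    [0,0,0],
    [0,0,0],
    [0,0,0],
    [0,0,0],
    [0,0,0],
    [0,0,0],
    [0,0,0]
  ],
  "angular": [
    [-0.2,0,-0.3],
    [0,0,0],
    [0,0,0],
    [0,0,0],
    [0,0,0],
    [0,0,0],
    [0,0,0],
    [0,0,0]
  ],
  "hand": [0.055,0.055,0.055,0.055,0.055,0.055,0.055,0.055]
}}

```text
time: 4.2
tool_pos: [0.5178, 0.2177, 0.0608]
tcp_rot: [-3.123, 0.317, -0.001]
wrist_force: [-0.2, -0.3, 0.5]
width: 0.647
```

```bash
python3 plan.py 516.5 218.5 20 -11.6 4;python3 - <<'E'
from h import *
im=bot.read_camera("side")[:,:,::-1];cv2.imwrite("pics/s2.png",cv2.resize(im[145:205,215:310],None,fx=8,fy=8,interpolation=2))
for y in(186,250): print(y,np.round((proj("side",[.5165+.2*(y-218)/1000,y/1000,.052])-[215,145])*8))
E
```

```text
t 4.2 pos [517.8 217.7  60.8] yaw -11.6 tilt 0.12 F [-0.2 -0.3  0.5] w 55.3 q6 2.12
turn total [-0.12 -0.01 -0.  ] straight tool-delta [-1.5 -0.5 40.8]
0 [-0.4 -0.1 10.2] -0.0
1 [-0.4 -0.1 10.2] -0.0
2 [-0.4 -0.1 10.2] -0.0
3 [-0.4 -0.1 10.2] -0.0
186 [329. 262.]
250 [332. 217.]
```

View pics/s2.png

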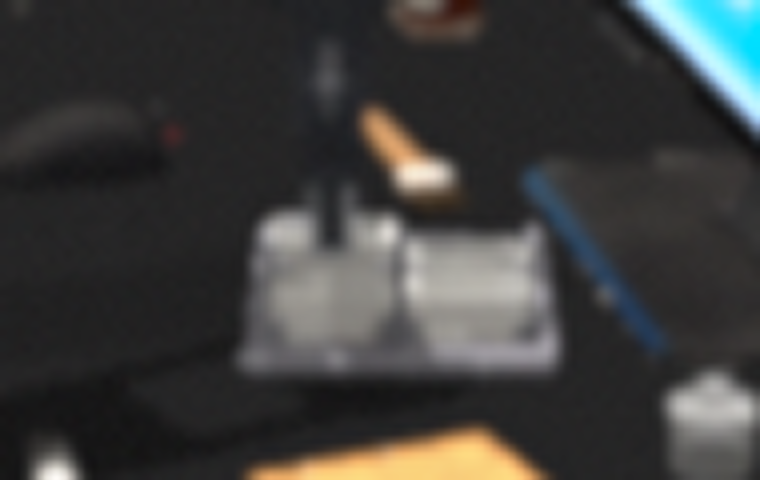

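Call:
{"name": "arm_command", "arguments": {
  "slide": [
    [-0.001,0,0.008],
    [0,0,0.008],
    [0,0,0.008],
    [0,0,0.007],
    [0,0,0.005],
    [0,0,0.003],
    [0,0,0],
    [0,0,0]
  ],
  "angular": [
    [0,0,0],
    [0,0,0],
    [0,0,0],
    [0,0,0],
    [0,0,0],
    [0,0,0],
    [0,0,0],
    [0,0,0]
  ],
  "hand": [0.055,0.055,0.055,0.055,0.055,0.055,0.055,0.055]
}}

```text
time: 5.05
tool_pos: [0.5156, 0.2174, 0.0167]
tcp_rot: [-3.125, 0.318, 0.003]
wrist_force: [0.1, 0.0, -1.3]
width: 0.645
```

```bash
python3 plan.py 516.5 218.5 20 -11.6 1
```

```text
t 5.05 pos [515.6 217.4  16.7] yaw -11.62 tilt 0.13 F [ 0.1  0.  -1.3] w 55.1 q6 2.13
turn total [-0.03  0.13 -0.02] straight tool-delta [ 0.6 -1.2 -3.3]
0 [ 0.6 -1.2 -3.3] -0.02
```

Call:
{"name": "arm_command", "arguments": {
  "slide": [
    [0.0005,-0.0008,-0.0015],
    [0,0,0],
    [0,0,0],
    [0,0,0],
    [0,0,0],
    [0,0,0],
    [0,0,0],
    [0,0,0]
  ],
  "angular": [
    [0,0,0],
    [0,0,0],
    [0,0,0],
    [0,0,0],
    [0,0,0],
    [0,0,0],
    [0,0,0],
    [0,0,0]
  ],
  "hand": [0.05,0.045,0.04,0.035,0.032,0.029,0.026,0.02]
}}

```text
time: 5.85
tool_pos: [0.5178, 0.2187, 0.0202]
tcp_rot: [-3.123, 0.318, -0.001]
wrist_force: [0.5, -0.7, -0.5]
width: 0.299
```

```bash
python3 plan.py 516.5 218.5 20 -11.6 1
```

```text
t 5.85 pos [517.8 218.7  20.2] yaw -11.62 tilt 0.14 F [ 0.5 -0.7 -0.5] w 25.6 q6 2.13
turn total [-0.13 -0.04 -0.02] straight tool-delta [-1.2  0.4  0.2]
0 [-1.2  0.4  0.2] -0.02
```

Call:
{"name": "arm_command", "arguments": {
  "slide": [
    [0,0,0],
    [0,0,-0.006],
    [0,0,-0.01],
    [0,0,-0.01],
    [0,0,-0.01],
    [0,0,-0.01],
    [0,0,-0.01],
    [0,0.01,-0.005]
  ],
  "angular": [
    [0,0,0],
    [0,0,0],
    [0,0,0],
    [0,0,0],
    [0,0,0],
    [0,0,0],
    [0,0,0],
    [0,0,1]
  ],
  "hand": [0.02,0.02,0.02,0.02,0.02,0.02,0.02,0.02]
}}

```text
time: 6.65
tool_pos: [0.5159, 0.2092, 0.0868]
tcp_rot: [-3.12, 0.345, -0.002]
wrist_force: [0.5, -1.1, -0.2]
width: 0.3
```

```bash
python3 plan.py 519 -1 75 -18.7 6;python3 - <<'E'
from h import *
im=bot.read_camera("side")[:,:,::-1];cv2.imwrite("pics/s3.png",cv2.resize(im[145:225,215:310],None,fx=6,fy=6,interpolation=2))
E
```

```text
t 6.65 pos [515.9 209.2  86.8] yaw -12.6 tilt 0.18 F [ 0.5 -1.1 -0.2] w 25.6 q6 2.13
turn total [-0.17 -0.06  6.1 ] straight tool-delta [ 48.9 204.5  11.3]
0 [ 8.1 34.1  2. ] 1.02
1 [ 8.8 33.9  2. ] 1.02
2 [ 9.4 33.8  2. ] 1.02
3 [10.  33.6  2. ] 1.02
4 [10.5 33.4  2. ] 1.02
5 [11.1 33.2  2. ] 1.02
```

View pics/s3.png

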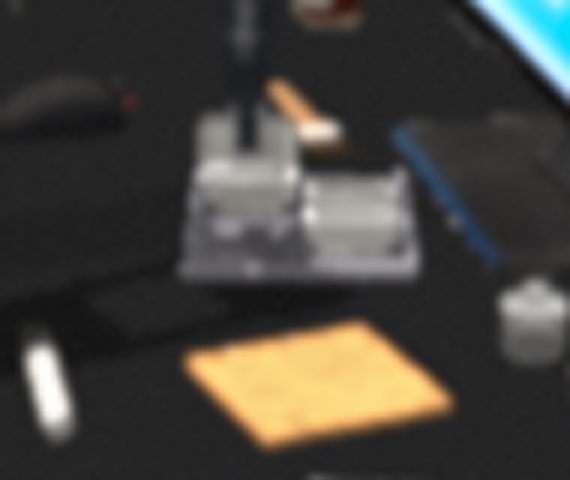

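The boat is out of its pocket and held level. Next I carry it to the pad.

Call:
{"name": "arm_command", "arguments": {
  "slide": [
    [0.007,0.028,0.001],
    [0.008,0.032,0.001],
    [0.009,0.032,0.001],
    [0.01,0.032,0.001],
    [0.009,0.028,0.001],
    [0.005,0.018,0.001],
    [0.002,0.008,0],
    [0,0,0]
  ],
  "angular": [
    [0,0,1],
    [0,0,1],
    [0,0,1],
    [0,0,1],
    [0,0,1],
    [0,0,0.8],
    [0,0,0],
    [0,0,0]
  ],
  "hand": [0.02,0.02,0.02,0.02,0.02,0.02,0.02,0.02]
}}

```text
time: 7.5
tool_pos: [0.5144, 0.0134, 0.0811]
tcp_rot: [-3.098, 0.515, -0.002]
wrist_force: [0.9, 0.5, -0.2]
width: 0.297
```

```bash
python3 plan.py 519 -1 24.2 -18.7 6
```

```text
t 7.5 pos [514.4  13.4  81.1] yaw -18.89 tilt 0.11 F [ 0.9  0.5 -0.2] w 25.3 q6 1.88
turn total [-0.1  -0.05 -0.19] straight tool-delta [ 8.9 12.2 56.9]
0 [1.5 2.  9.5] -0.03
1 [1.5 2.  9.5] -0.03
2 [1.5 2.  9.5] -0.03
3 [1.5 2.  9.5] -0.03
4 [1.5 2.  9.5] -0.03
5 [1.5 2.  9.5] -0.03
```

Call:
{"name": "arm_command", "arguments": {
  "slide": [
    [0.003,0.004,0.01],
    [0.003,0.004,0.01],
    [0.001,0.002,0.01],
    [0,0,0.008],
    [0,0,0.004],
    [0,0,0.002],
    [0,0,0],
    [0,0,0]
  ],
  "angular": [
    [0,0,-0.1],
    [0,0,0],
    [0,0,0],
    [0,0,0],
    [0,0,0],
    [0,0,0],
    [0,0,0],
    [0,0,0]
  ],
  "hand": [0.02,0.02,0.02,0.02,0.02,0.02,0.02,0.02]
}}

```text
time: 8.3
tool_pos: [0.517, 0.0043, 0.0315]
tcp_rot: [-3.098, 0.506, 0.004]
wrist_force: [-0.0, 0.7, -1.5]
width: 0.296
```

```bash
python3 plan.py 519 -1 24.2 -18.7 1;python3 - <<'E'
from h import *
im=bot.read_camera("side")[:,:,::-1];cv2.imwrite("pics/s4.png",cv2.resize(im[165:235,220:320],None,fx=7,fy=7,interpolation=2))
E
```

```text
t 8.3 pos [517.    4.3  31.5] yaw -18.54 tilt 0.18 F [-0.   0.7 -1.5] w 25.3 q6 1.85
turn total [-0.1   0.15  0.16] straight tool-delta [3.6 4.4 7.3]
0 [3.6 4.4 7.3] 0.16
```

View pics/s4.png

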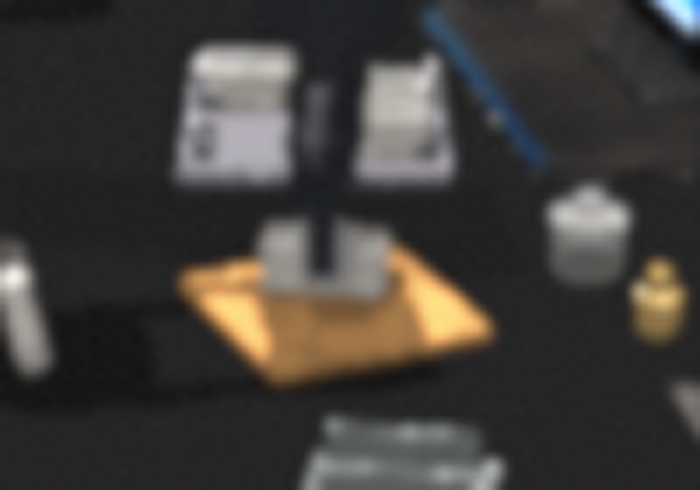

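Call:
{"name": "arm_command", "arguments": {
  "slide": [
    [0,0,0.0015],
    [0,0,0.0015],
    [0,0,0.0015],
    [0,0,0.001],
    [0,0,0.0005],
    [0,0,0],
    [0,0,0],
    [0,0,0]
  ],
  "angular": [
    [0,0,0],
    [0,0,0],
    [0,0,0],
    [0,0,0],
    [0,0,0],
    [0,0,0],
    [0,0,0],
    [0,0,0]
  ],
  "hand": [0.02,0.02,0.02,0.02,0.02,0.02,0.02,0.02]
}}

```text
time: 9.15
tool_pos: [0.5182, 0.0042, 0.0265]
tcp_rot: [-3.098, 0.506, -0.001]
wrist_force: [0.1, -0.2, -0.6]
width: 0.3
```

Call:
{"name": "arm_command", "arguments": {
  "slide": [
    [0,0,0.001],
    [0,0,0.001],
    [0,0,0.0005],
    [0,0,0.0005],
    [0,0,0],
    [0,0,0],
    [0,0,0],
    [0,0,0]
  ],
  "angular": [
    [0,0,0],
    [0,0,0],
    [0,0,0],
    [0,0,0],
    [0,0,0],
    [0,0,0],
    [0,0,0],
    [0,0,0]
  ],
  "hand": [0.02,0.02,0.02,0.02,0.02,0.02,0.02,0.02]
}}

```text
time: 9.95
tool_pos: [0.5186, 0.0042, 0.0242]
tcp_rot: [-3.098, 0.506, -0.002]
wrist_force: [-0.4, -0.6, 1.7]
width: 0.298
```

Call:
{"name": "arm_command", "arguments": {
  "slide": [
    [0,0,0.0008],
    [0,0,0.0005],
    [0,0,0.0005],
    [0,0,0],
    [0,0,0],
    [0,0,0],
    [0,0,0],
    [0,0,0]
  ],
  "angular": [
    [0,0,0],
    [0,0,0],
    [0,0,0],
    [0,0,0],
    [0,0,0],
    [0,0,0],
    [0,0,0],
    [0,0,0]
  ],
  "hand": [0.02,0.02,0.02,0.02,0.02,0.02,0.02,0.02]
}}

```text
time: 10.75
tool_pos: [0.5187, 0.0042, 0.0241]
tcp_rot: [-3.098, 0.506, -0.001]
wrist_force: [-0.8, -0.2, 1.8]
width: 0.298
```

```bash
python3 plan.py 519 -1 24.2 -18.7 1
```

```text
t 10.75 pos [518.7   4.2  24.1] yaw -18.54 tilt 0.15 F [-0.8 -0.2  1.8] w 25.5 q6 1.85
turn total [-0.15 -0.01  0.16] straight tool-delta [ 1.9  4.9 -0.1]
0 [ 1.9  4.9 -0.1] 0.16
```

Call:
{"name": "arm_command", "arguments": {
  "slide": [
    [0,0,0],
    [0,0,0],
    [0,0,0],
    [0,0,0],
    [0,0,-0.004],
    [0,0,-0.008],
    [0,0,-0.012],
    [0,0,-0.015]
  ],
  "angular": [
    [0,0,0],
    [0,0,0],
    [0,0,0],
    [0,0,0],
    [0,0,0],
    [0,0,0],
    [0,0,0],
    [0,0,0]
  ],
  "hand": [0.029,0.034,0.045,0.055,0.06,0.07,0.08,0.085]
}}

```text
time: 11.55
tool_pos: [0.5166, 0.0042, 0.0629]
tcp_rot: [-3.099, 0.506, 0.007]
wrist_force: [1.0, 0.5, 0.9]
width: 0.995
```

```bash
python3 plan.py 518.7 4.2 95 71.4 11
```

```text
t 11.55 pos [516.6   4.2  62.9] yaw -18.55 tilt 0.27 F [1.  0.5 0.9] w 85.0 q6 1.85
turn total [ -0.26   0.15 -89.95] straight tool-delta [  1.9  -0.7 -32.1]
0 [ 0.2 -0.1 -2.9] -8.18
1 [ 0.2 -0.  -2.9] -8.18
2 [ 0.2 -0.  -2.9] -8.18
3 [ 0.2  0.  -2.9] -8.18
4 [ 0.2  0.  -2.9] -8.18
5 [ 0.2  0.1 -2.9] -8.18
6 [ 0.2  0.1 -2.9] -8.18
7 [ 0.2  0.1 -2.9] -8.18
8 [ 0.1  0.1 -2.9] -8.18
9 [ 0.1  0.2 -2.9] -8.18
10 [ 0.1  0.2 -2.9] -8.18
```

Call:
{"name": "arm_command", "arguments": {
  "slide": [
    [0,0,-0.012],
    [0,0,-0.006],
    [0,0,0],
    [0,0,0],
    [0,0,0],
    [0,0,0],
    [0,0,0],
    [0,0,0]
  ],
  "angular": [
    [0,0,-8.5],
    [0,0,-8.5],
    [0,0,-8.5],
    [0,0,-8.5],
    [0,0,-8.5],
    [0,0,-8.5],
    [0,0,-8.5],
    [0,0,-8.5]
  ],
  "hand": [0.085,0.085,0.085,0.085,0.085,0.085,0.085,0.085]
}}

```text
time: 12.35
tool_pos: [0.5232, 0.0039, 0.0959]
tcp_rot: [2.838, 1.337, 0.021]
wrist_force: [-0.1, -0.3, 0.0]
width: 0.995
```

```bash
python3 plan.py 518.7 4.2 95 71.4 2;python3 - <<'E'
from h import *
im=bot.read_camera("side")[:,:,::-1];cv2.imwrite("pics/s5c.png",im);cv2.imwrite("pics/s5.png",cv2.resize(im[165:235,220:320],None,fx=7,fy=7,interpolation=2))
E
```

```text
t 12.35 pos [523.2   3.9  95.9] yaw 50.46 tilt 0.8 F [-0.1 -0.3  0. ] w 85.0 q6 0.65
turn total [  0.65  -0.48 -20.94] straight tool-delta [-2.6 -3.7  0.9]
0 [-1.3 -1.8  0.5] -10.47
1 [-1.  -2.   0.5] -10.47
```

View pics/s5.png

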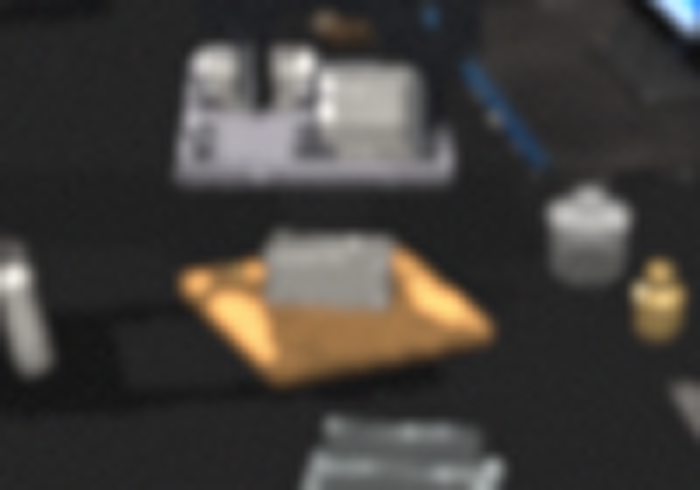

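Call:
{"name": "arm_command", "arguments": {
  "slide": [
    [-0.001,-0.002,0.002],
    [-0.001,-0.001,0.004],
    [0,0,0.006],
    [0,0,0.006],
    [0,0,0.003],
    [0,0,0],
    [0,0,0],
    [0,0,0]
  ],
  "angular": [
    [0.2,-0.2,-7],
    [0.2,-0.2,-6],
    [0,0,-4],
    [0,0,-1.5],
    [0,0,0],
    [0,0,0],
    [0,0,0],
    [0,0,0]
  ],
  "hand": [0.085,0.085,0.085,0.085,0.085,0.085,0.085,0.085]
}}

```text
time: 13.2
tool_pos: [0.5226, 0.0039, 0.0805]
tcp_rot: [2.583, 1.776, 0.015]
wrist_force: [-0.0, -0.6, 0.4]
width: 0.994
```

```bash
python3 plan.py 518.7 4.2 30 71.4 3;python3 - <<'E'
from h import *
a=np.radians(-18.55);e=np.array([np.cos(a),np.sin(a)]);f=np.array([-e[1],e[0]])
for z in(8,34):print([np.round((proj("side",[*(np.array([518.7,4.2])+e*s-f*13)/1e3,z/1e3])-[220,165]+.5)*7) for s in(-31,31)])
im=bot.read_camera("side")[:,:,::-1];cv2.imwrite("pics/s6.png",cv2.resize(im[165:235,220:320],None,fx=7,fy=7,interpolation=2))
E
```

```text
t 13.2 pos [522.6   3.9  80.5] yaw 69.02 tilt 0.7 F [-0.  -0.6  0.4] w 84.9 q6 0.33
turn total [ 0.67 -0.2  -2.38] straight tool-delta [-1.4 -4.3 50.4]
0 [-0.4 -1.3 16.8] -0.79
1 [-0.4 -1.3 16.8] -0.79
2 [-0.4 -1.3 16.8] -0.79
[array([270., 303.]), array([390., 310.])]
[array([270., 256.]), array([391., 263.])]
```

View pics/s6.png

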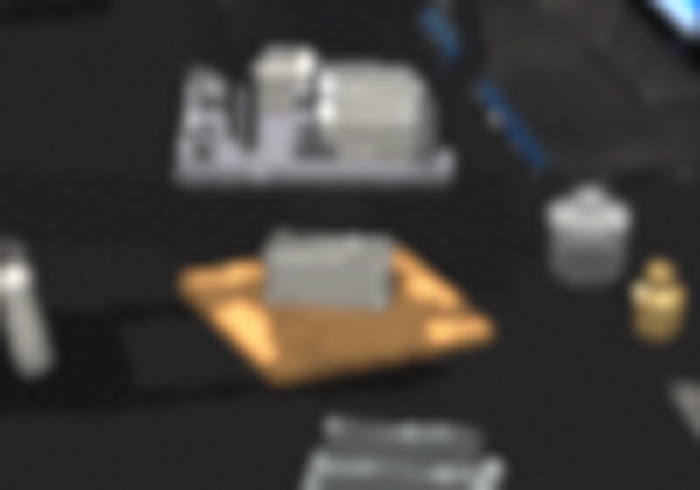

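Call:
{"name": "arm_command", "arguments": {
  "slide": [
    [-0.001,-0.003,0.006],
    [0,0,0.008],
    [0,0,0.008],
    [0,0,0.005],
    [0,0,0.002],
    [0,0,0],
    [0,0,0],
    [0,0,0]
  ],
  "angular": [
    [0.5,-0.2,-1.7],
    [0,0,0],
    [0,0,0],
    [0,0,0],
    [0,0,0],
    [0,0,0],
    [0,0,0],
    [0,0,0]
  ],
  "hand": [0.085,0.085,0.085,0.085,0.085,0.085,0.085,0.085]
}}

```text
time: 14.05
tool_pos: [0.5188, 0.0041, 0.0481]
tcp_rot: [2.559, 1.82, -0.0]
wrist_force: [-0.3, 0.1, -0.5]
width: 0.993
```

```bash
python3 plan.py 518.7 4.2 24 71.4 1
```

```text
t 14.05 pos [518.8   4.1  48.1] yaw 70.83 tilt 0.06 F [-0.3  0.1 -0.5] w 84.8 q6 0.3
turn total [ 0.04  0.04 -0.57] straight tool-delta [ 0.1 -0.2 24.1]
0 [ 0.  -0.2 24.1] -0.57
```

Call:
{"name": "arm_command", "arguments": {
  "slide": [
    [0,0,0.006],
    [0,0,0.006],
    [0,0,0.005],
    [0,0,0.003],
    [0,0,0.002],
    [0,0,0],
    [0,0,0],
    [0,0,0]
  ],
  "angular": [
    [0,0,-0.4],
    [0,0,0],
    [0,0,0],
    [0,0,0],
    [0,0,0],
    [0,0,0],
    [0,0,0],
    [0,0,0]
  ],
  "hand": [0.085,0.085,0.085,0.085,0.085,0.085,0.085,0.085]
}}

```text
time: 14.85
tool_pos: [0.5193, 0.0041, 0.0246]
tcp_rot: [2.552, 1.829, 0.001]
wrist_force: [0.0, 1.1, -1.2]
width: 0.993
```

```bash
python3 plan.py 518.7 4.2 24 71.4 1;python3 - <<'E'
from h import *
im=bot.read_camera("side")[:,:,::-1];cv2.imwrite("pics/s7.png",cv2.resize(im[165:235,220:320],None,fx=7,fy=7,interpolation=2))
E
```

```text
t 14.85 pos [519.3   4.1  24.6] yaw 71.27 tilt 0.09 F [ 0.   1.1 -1.2] w 84.8 q6 0.29
turn total [ 0.09  0.03 -0.13] straight tool-delta [-0.1 -0.6  0.6]
0 [-0.1 -0.6  0.6] -0.13
```

View pics/s7.png

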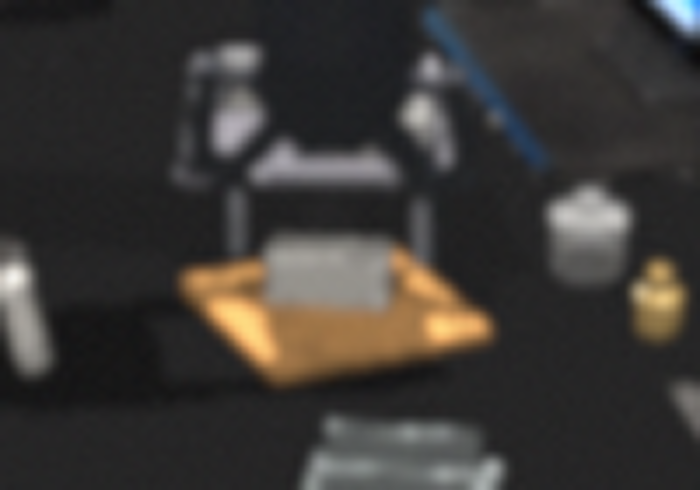

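Call:
{"name": "arm_command", "arguments": {
  "slide": [
    [0,0,0],
    [0,0,0],
    [0,0,0],
    [0,0,0],
    [0,0,0],
    [0,0,0],
    [0,0,0],
    [0,0,0]
  ],
  "angular": [
    [0,0,0],
    [0,0,0],
    [0,0,0],
    [0,0,0],
    [0,0,0],
    [0,0,0],
    [0,0,0],
    [0,0,0]
  ],
  "hand": [0.08,0.075,0.07,0.067,0.064,0.06,0.056,0.052],
  "squeeze": 30
}}

```text
time: 15.7
tool_pos: [0.5202, 0.0041, 0.0256]
tcp_rot: [2.551, 1.829, 0.003]
wrist_force: [0.1, 0.5, 0.4]
width: 0.715
```

```bash
python3 plan.py 518.7 4.2 24 71.4 1;python3 - <<'E'
from h import *
im=bot.read_camera("side")[:,:,::-1];cv2.imwrite("pics/s8.png",cv2.resize(im[165:235,220:320],None,fx=7,fy=7,interpolation=2))
E
```

```text
t 15.7 pos [520.2   4.1  25.6] yaw 71.27 tilt 0.2 F [0.1 0.5 0.4] w 61.0 q6 0.29
turn total [ 0.2  -0.   -0.13] straight tool-delta [-0.3 -1.4  1.6]
0 [-0.3 -1.4  1.6] -0.13
```

View pics/s8.png

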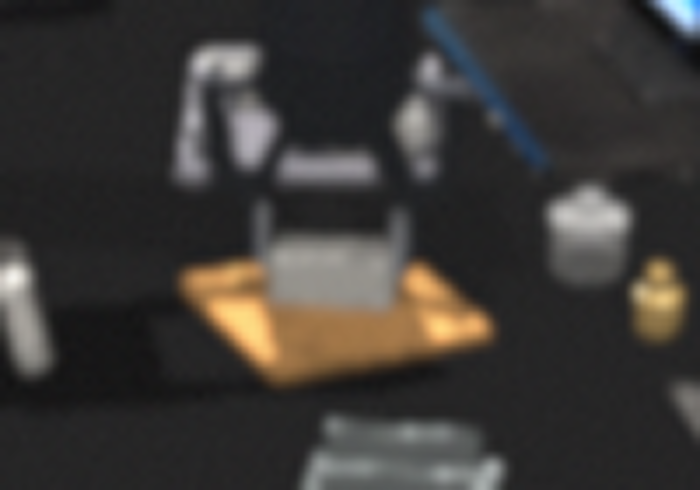

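Call:
{"name": "arm_command", "arguments": {
  "slide": [
    [0,0,-0.004],
    [0,0,-0.008],
    [0,0,-0.01],
    [0,0,-0.01],
    [0,0,-0.01],
    [0,0,-0.01],
    [-0.01,0,-0.006],
    [-0.025,0,0]
  ],
  "angular": [
    [0,0,0],
    [0,0,0],
    [0,0,0],
    [0,0,0],
    [0,0,0],
    [0,0,0],
    [0,0,0],
    [0,0,0]
  ],
  "hand": [0.052,0.052,0.052,0.052,0.052,0.052,0.052,0.052]
}}

```text
time: 16.55
tool_pos: [0.5101, -0.0286, 0.0905]
tcp_rot: [2.546, 1.832, 0.008]
wrist_force: [-0.3, -0.9, -0.3]
width: 0.713
```

```bash
python3 plan.py 497.7 -237.5 75 71.3 6;python3 - <<'E'
from h import *
im=bot.read_camera("side")[:,:,::-1];cv2.imwrite("pics/s9.png",cv2.resize(im[165:235,220:320],None,fx=7,fy=7,interpolation=2))
E
```

```text
t 16.55 pos [510.1 -28.6  90.5] yaw 71.47 tilt 0.39 F [-0.3 -0.9 -0.3] w 60.9 q6 0.22
turn total [ 0.39 -0.07  0.17] straight tool-delta [-202.    54.6   15.7]
0 [-33.7   9.1   2.6] 0.03
1 [-33.7   9.1   2.6] 0.03
2 [-33.7   9.1   2.6] 0.03
3 [-33.7   9.2   2.6] 0.03
4 [-33.7   9.2   2.6] 0.03
5 [-33.6   9.2   2.6] 0.03
```

View pics/s9.png

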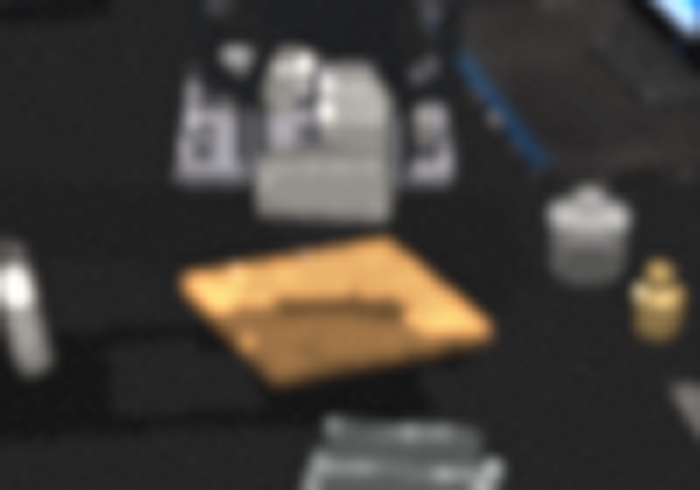

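Call:
{"name": "arm_command", "arguments": {
  "slide": [
    [-0.032,0.008,0.001],
    [-0.032,0.009,0.001],
    [-0.032,0.009,0.001],
    [-0.032,0.009,0.001],
    [-0.024,0.007,0.001],
    [-0.014,0.004,0.001],
    [-0.007,0.002,0],
    [0,0,0]
  ],
  "angular": [
    [0.2,0,0],
    [0,0,0],
    [0,0,0],
    [0,0,0],
    [0,0,0],
    [0,0,0],
    [0,0,0],
    [0,0,0]
  ],
  "hand": [0.052,0.052,0.052,0.052,0.052,0.052,0.052,0.052]
}}

```text
time: 17.4
tool_pos: [0.4959, -0.221, 0.0871]
tcp_rot: [2.55, 1.829, 0.001]
wrist_force: [-0.2, 0.1, 0.3]
width: 0.721
```

```bash
python3 plan.py 497.7 -237.5 75 71.3 1
```

```text
t 17.4 pos [ 495.9 -221.    87.1] yaw 71.3 tilt 0.24 F [-0.2  0.1  0.3] w 61.6 q6 -0.14
turn total [ 0.21  0.11 -0.  ] straight tool-delta [-15.1   6.9  12.1]
0 [-15.1   7.   12.1] -0.0
```

Call:
{"name": "arm_command", "arguments": {
  "slide": [
    [-0.005,0.003,0.006],
    [-0.005,0.002,0.006],
    [-0.002,0.001,0.006],
    [0,0,0.005],
    [0,0,0.002],
    [0,0,0],
    [0,0,0],
    [0,0,0]
  ],
  "angular": [
    [0.2,0,0],
    [0,0,0],
    [0,0,0],
    [0,0,0],
    [0,0,0],
    [0,0,0],
    [0,0,0],
    [0,0,0]
  ],
  "hand": [0.052,0.052,0.052,0.052,0.052,0.052,0.052,0.052]
}}

```text
time: 18.2
tool_pos: [0.4974, -0.2308, 0.0585]
tcp_rot: [-2.546, -1.835, 0.004]
wrist_force: [-0.8, -0.2, -0.4]
width: 0.716
```

```bash
python3 plan.py 497.7 -237.5 60 71.3 1
```

```text
t 18.2 pos [ 497.4 -230.8   58.5] yaw 71.56 tilt 0.21 F [-0.8 -0.2 -0.4] w 61.2 q6 -0.16
turn total [-0.21  0.02  0.26] straight tool-delta [-6.3  2.4 -1.5]
0 [-6.3  2.4 -1.5] 0.26
```

Call:
{"name": "arm_command", "arguments": {
  "slide": [
    [-0.004,0.0015,0],
    [-0.001,0.0005,0],
    [0,0,0],
    [0,0,0],
    [0,0,0],
    [0,0,0],
    [0,0,0],
    [0,0,0]
  ],
  "angular": [
    [-0.1,0,0.2],
    [0,0,0],
    [0,0,0],
    [0,0,0],
    [0,0,0],
    [0,0,0],
    [0,0,0],
    [0,0,0]
  ],
  "hand": [0.052,0.052,0.052,0.052,0.052,0.052,0.052,0.052]
}}

```text
time: 19.0
tool_pos: [0.4985, -0.2372, 0.0597]
tcp_rot: [2.552, 1.831, -0.001]
wrist_force: [1.5, -0.5, -0.2]
width: 0.717
```

```bash
python3 plan.py 497.7 -237.5 23.6 71.3 1;python3 - <<'E'
from h import *
im=bot.read_camera("side")[:,:,::-1];cv2.imwrite("pics/s10.png",cv2.resize(im[205:265,230:320],None,fx=8,fy=8,interpolation=2))
E
```

```text
t 19.0 pos [ 498.5 -237.2   59.7] yaw 71.33 tilt 0.04 F [ 1.5 -0.5 -0.2] w 61.2 q6 -0.16
turn total [0.02 0.04 0.03] straight tool-delta [-0.5 -0.6 36.1]
0 [-0.6 -0.6 36.1] 0.03
```

View pics/s10.png

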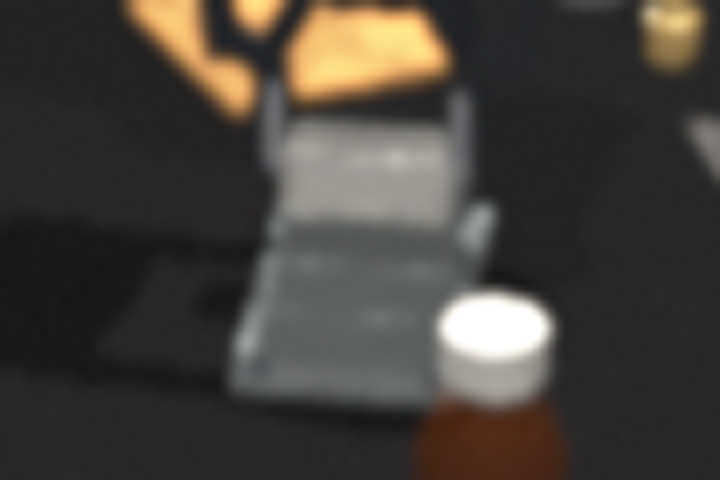

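Call:
{"name": "arm_command", "arguments": {
  "slide": [
    [-0.0004,-0.0004,0.005],
    [0,0,0.006],
    [0,0,0.006],
    [0,0,0.005],
    [0,0,0.003],
    [0,0,0.001],
    [0,0,0],
    [0,0,0]
  ],
  "angular": [
    [0,0,0],
    [0,0,0],
    [0,0,0],
    [0,0,0],
    [0,0,0],
    [0,0,0],
    [0,0,0],
    [0,0,0]
  ],
  "hand": [0.052,0.052,0.052,0.052,0.052,0.052,0.052,0.052]
}}

```text
time: 19.85
tool_pos: [0.4972, -0.237, 0.0303]
tcp_rot: [-2.551, -1.831, 0.002]
wrist_force: [0.5, 0.2, -0.9]
width: 0.714
```

```bash
python3 plan.py 497.7 -237.5 23.6 71.3 1
```

```text
t 19.85 pos [ 497.2 -237.    30.3] yaw 71.33 tilt 0.1 F [ 0.5  0.2 -0.9] w 61.0 q6 -0.16
turn total [-0.1   0.02  0.03] straight tool-delta [-0.3  0.7  6.7]
0 [-0.4  0.7  6.7] 0.03
```

Call:
{"name": "arm_command", "arguments": {
  "slide": [
    [0,0,0.0015],
    [0,0,0.0015],
    [0,0,0.0015],
    [0,0,0.0008],
    [0,0,0.0008],
    [0,0,0.0008],
    [0,0,0],
    [0,0,0]
  ],
  "angular": [
    [0,0,0],
    [0,0,0],
    [0,0,0],
    [0,0,0],
    [0,0,0],
    [0,0,0],
    [0,0,0],
    [0,0,0]
  ],
  "hand": [0.052,0.052,0.052,0.052,0.052,0.052,0.052,0.052]
}}

```text
time: 20.65
tool_pos: [0.498, -0.2374, 0.0237]
tcp_rot: [2.552, 1.831, -0.001]
wrist_force: [0.1, 0.1, -0.3]
width: 0.714
```

```bash
python3 plan.py 497.7 -237.5 23.6 71.3 1
```

```text
t 20.65 pos [ 498.  -237.4   23.7] yaw 71.33 tilt 0.04 F [ 0.1  0.1 -0.3] w 61.0 q6 -0.16
turn total [0.01 0.03 0.03] straight tool-delta [-0.2 -0.2  0.1]
0 [-0.2 -0.2  0.1] 0.03
```

Call:
{"name": "arm_command", "arguments": {
  "slide": [
    [0,0,0.0008],
    [0,0,0.0006],
    [0,0,0.0006],
    [0,0,0],
    [0,0,0],
    [0,0,0],
    [0,0,0],
    [0,0,0]
  ],
  "angular": [
    [0,0,0],
    [0,0,0],
    [0,0,0],
    [0,0,0],
    [0,0,0],
    [0,0,0],
    [0,0,0],
    [0,0,0]
  ],
  "hand": [0.052,0.052,0.052,0.052,0.052,0.052,0.052,0.052]
}}

```text
time: 21.45
tool_pos: [0.4983, -0.2375, 0.0236]
tcp_rot: [2.552, 1.831, -0.001]
wrist_force: [0.2, 0.2, 0.9]
width: 0.716
```

```bash
python3 plan.py 497.7 -237.5 23.6 71.3 1;python3 - <<'E'
from h import *
im=bot.read_camera("side")[:,:,::-1];cv2.imwrite("pics/s11.png",cv2.resize(im[205:265,230:320],None,fx=8,fy=8,interpolation=2))
E
```

```text
t 21.45 pos [ 498.3 -237.5   23.6] yaw 71.34 tilt 0.05 F [0.2 0.2 0.9] w 61.1 q6 -0.16
turn total [0.02 0.04 0.04] straight tool-delta [-0.1 -0.5  0. ]
0 [-0.1 -0.5  0. ] 0.04
```

View pics/s11.png

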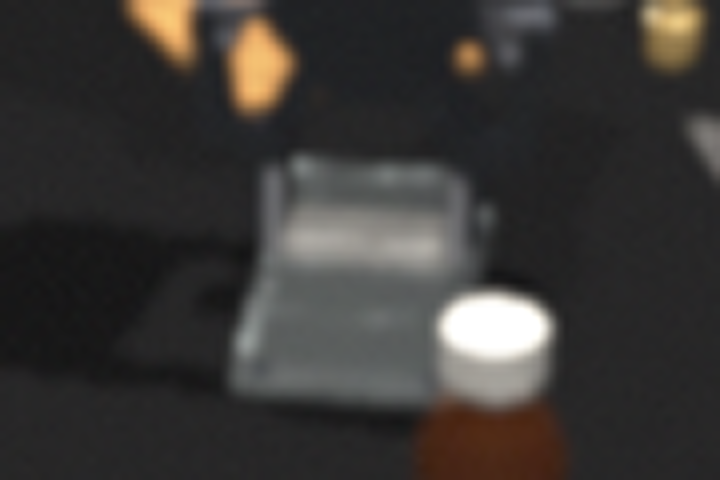

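The boat is in the middle bay. It stalled at 23.6 mm, the height I expected. Releasing now.

Call:
{"name": "arm_command", "arguments": {
  "slide": [
    [0,0,0],
    [0,0,0],
    [0,0,0],
    [0,0,-0.002],
    [0,0,-0.006],
    [0,0,-0.012],
    [0,0,-0.02],
    [0,0,-0.02]
  ],
  "angular": [
    [0,0,0],
    [0,0,0],
    [0,0,0],
    [0,0,0],
    [0,0,0],
    [0,0,0],
    [0,0,0],
    [0,0,0]
  ],
  "hand": [0.064,0.068,0.075,0.082,0.085,0.085,0.085,0.085]
}}

```text
time: 22.3
tool_pos: [0.4959, -0.2363, 0.0836]
tcp_rot: [-2.548, -1.829, 0.005]
wrist_force: [0.8, -1.0, 0.0]
width: 0.998
```

```bash
python3 plan.py 584.5 205 120 -11.6 11;python3 - <<'E'
from h import *
im=bot.read_camera("side")[:,:,::-1];cv2.imwrite("pics/s12.png",cv2.resize(im[205:265,230:320],None,fx=8,fy=8,interpolation=2))
E
```

```text
t 22.3 pos [ 495.9 -236.3   83.6] yaw 71.33 tilt 0.35 F [ 0.8 -1.   0. ] w 85.2 q6 -0.16
turn total [-0.3   0.23 82.93] straight tool-delta [446.4 -57.5 -35.9]
0 [40.6 -5.2 -3.3] 7.54
1 [ 39.5 -10.5  -3.3] 7.54
2 [ 37.8 -15.6  -3.3] 7.54
3 [ 35.5 -20.4  -3.3] 7.54
4 [ 32.5 -24.9  -3.3] 7.54
5 [ 28.9 -28.9  -3.3] 7.54
6 [ 24.9 -32.5  -3.3] 7.54
7 [ 20.4 -35.5  -3.3] 7.54
8 [ 15.6 -37.8  -3.3] 7.54
9 [ 10.5 -39.6  -3.3] 7.54
10 [  5.2 -40.6  -3.3] 7.54
```

View pics/s12.png

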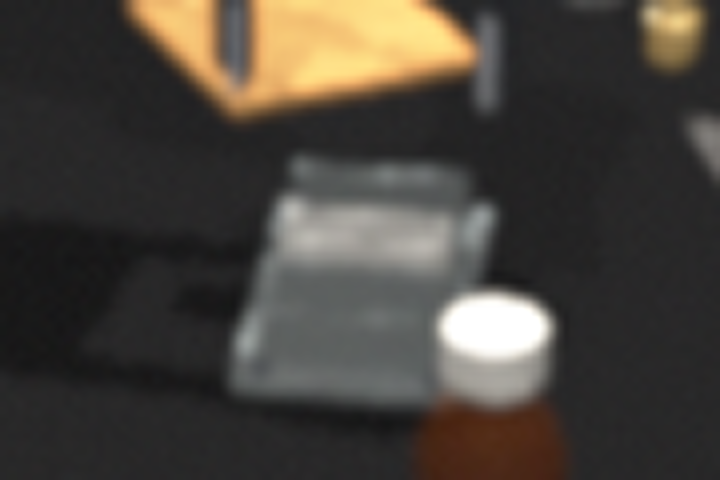

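Call:
{"name": "arm_command", "arguments": {
  "slide": [
    [0.03,-0.004,-0.02],
    [0.037,-0.01,-0.012],
    [0.036,-0.015,-0.006],
    [0.034,-0.02,0],
    [0.031,-0.024,0],
    [0.028,-0.028,0],
    [0.024,-0.031,0],
    [0.02,-0.034,0]
  ],
  "angular": [
    [0,0,7.4],
    [0,0,7.4],
    [0,0,7.4],
    [0,0,7.4],
    [0,0,7.4],
    [0,0,7.4],
    [0,0,7.4],
    [0,0,7.4]
  ],
  "hand": [0.08,0.07,0.06,0.055,0.055,0.055,0.055,0.055],
  "squeeze": 25
}}

```text
time: 23.15
tool_pos: [0.5678, 0.0647, 0.137]
tcp_rot: [3.124, 0.253, 0.028]
wrist_force: [0.3, 0.1, -0.1]
width: 0.643
```

```bash
python3 plan.py 584.5 205 110 -11.6 5;python3 - <<'E'
from h import *
im=bot.read_camera("top")[:,:,::-1];cv2.imwrite("pics/t2c.png",im);cv2.imwrite("pics/t2.png",cv2.resize(im[140:240,150:350],None,fx=4,fy=4,interpolation=2))
E
```

```text
t 23.15 pos [567.8  64.7 137. ] yaw 9.25 tilt 1.09 F [ 0.3  0.1 -0.1] w 54.9 q6 1.49
turn total [ 0.3  -1.06 20.84] straight tool-delta [  38.5 -136.    26.5]
0 [  7.8 -27.2   5.4] 4.17
1 [  5.8 -27.7   5.4] 4.17
2 [  3.8 -28.    5.4] 4.17
3 [  1.7 -28.2   5.4] 4.17
4 [ -0.3 -28.3   5.4] 4.17
```

View pics/t2.png

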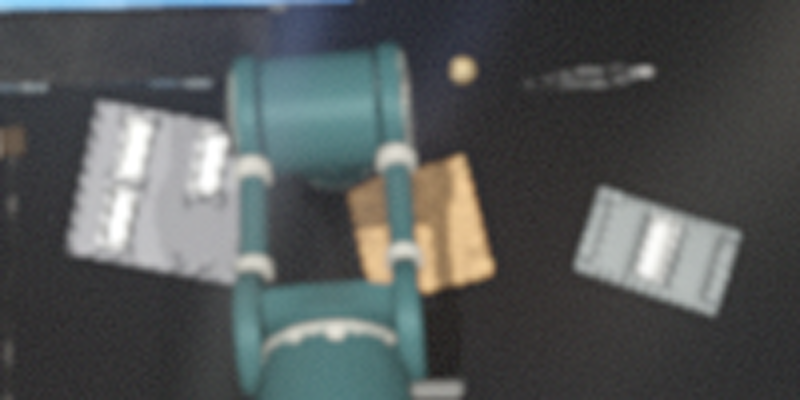

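Call:
{"name": "arm_command", "arguments": {
  "slide": [
    [0.007,-0.025,0.002],
    [0.006,-0.026,0.004],
    [0.004,-0.025,0.004],
    [0.002,-0.018,0.004],
    [0.001,-0.012,0.004],
    [0,-0.005,0.002],
    [0,0,0],
    [0,0,0]
  ],
  "angular": [
    [0,-0.5,5],
    [0.2,-0.2,5],
    [0,0,5],
    [0,0,3],
    [0,0,1],
    [0,0,0],
    [0,0,0],
    [0,0,0]
  ],
  "hand": [0.055,0.055,0.055,0.055,0.055,0.055,0.055,0.055]
}}

```text
time: 24.0
tool_pos: [0.5918, 0.1887, 0.1219]
tcp_rot: [-3.125, 0.281, -0.023]
wrist_force: [0.1, 0.3, -0.4]
width: 0.646
```

```bash
python3 plan.py 584.5 205 70 -11.6 5
```

```text
t 24.0 pos [591.8 188.7 121.9] yaw -10.28 tilt 0.88 F [ 0.1  0.3 -0.4] w 55.1 q6 2.02
turn total [-0.3  -0.82  1.32] straight tool-delta [-10.8 -14.4  51.8]
0 [-2.  -2.9 10.4] 0.26
1 [-2.  -2.9 10.4] 0.26
2 [-2.  -2.9 10.4] 0.26
3 [-2.1 -2.9 10.4] 0.26
4 [-2.1 -2.9 10.4] 0.26
```

Call:
{"name": "arm_command", "arguments": {
  "slide": [
    [-0.004,-0.006,0.01],
    [-0.003,-0.004,0.01],
    [-0.001,-0.001,0.01],
    [0,0,0.008],
    [0,0,0.004],
    [0,0,0.002],
    [0,0,0],
    [0,0,0]
  ],
  "angular": [
    [-0.2,-0.6,1],
    [0,0,0],
    [0,0,0],
    [0,0,0],
    [0,0,0],
    [0,0,0],
    [0,0,0],
    [0,0,0]
  ],
  "hand": [0.055,0.055,0.055,0.055,0.055,0.055,0.055,0.055]
}}

```text
time: 24.8
tool_pos: [0.5846, 0.1992, 0.073]
tcp_rot: [3.126, -0.314, 0.001]
wrist_force: [-0.0, -0.3, 0.2]
width: 0.644
```

```bash
python3 plan.py 584.5 205 60 -11.6 1
```

```text
t 24.8 pos [584.6 199.2  73. ] yaw -11.48 tilt 0.05 F [-0.  -0.3  0.2] w 55.0 q6 2.06
turn total [ 0.01 -0.05  0.12] straight tool-delta [-1.3 -5.6 13. ]
0 [-1.3 -5.6 13. ] 0.12
```

Call:
{"name": "arm_command", "arguments": {
  "slide": [
    [-0.001,-0.003,0.005],
    [0,-0.001,0.005],
    [0,0,0.003],
    [0,0,0],
    [0,0,0],
    [0,0,0],
    [0,0,0],
    [0,0,0]
  ],
  "angular": [
    [0,0,0.1],
    [0,0,0],
    [0,0,0],
    [0,0,0],
    [0,0,0],
    [0,0,0],
    [0,0,0],
    [0,0,0]
  ],
  "hand": [0.055,0.055,0.055,0.055,0.055,0.055,0.055,0.055]
}}

```text
time: 25.6
tool_pos: [0.5857, 0.2041, 0.0604]
tcp_rot: [-3.125, 0.317, -0.005]
wrist_force: [-0.2, 1.0, -1.1]
width: 0.644
```

```bash
python3 plan.py 584.5 205 20 -11.6 1;python3 - <<'E'
from h import *
im=bot.read_camera("side")[:,:,::-1];cv2.imwrite("pics/s13.png",cv2.resize(im[145:205,215:310],None,fx=8,fy=8,interpolation=2))
E
```

```text
t 25.6 pos [585.7 204.1  60.4] yaw -11.59 tilt 0.2 F [-0.2  1.  -1.1] w 55.0 q6 2.07
turn total [-0.07 -0.19  0.01] straight tool-delta [-1.5 -0.6 40.4]
0 [-1.3 -0.7 40.4] 0.01
```

View pics/s13.png

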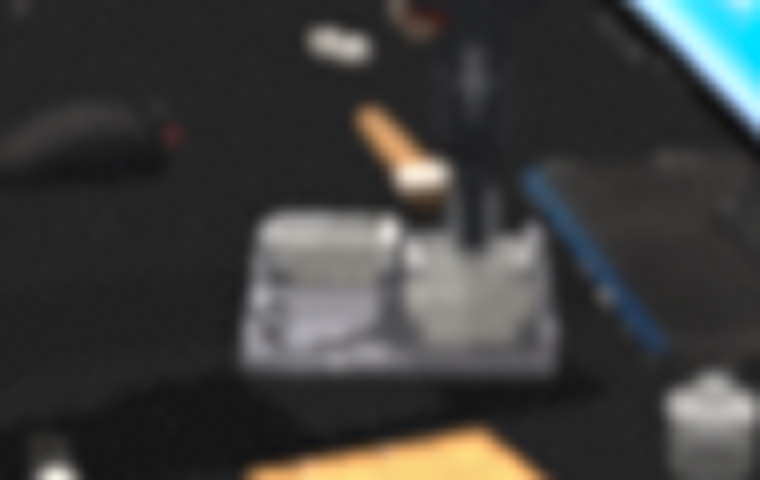

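Finger column 472, boat centre about 472, so they line up. Descending.

Call:
{"name": "arm_command", "arguments": {
  "slide": [
    [-0.001,-0.0005,0.007],
    [0,0,0.008],
    [0,0,0.008],
    [0,0,0.006],
    [0,0,0.004],
    [0,0,0.002],
    [0,0,0],
    [0,0,0]
  ],
  "angular": [
    [0,-0.1,0],
    [0,0,0],
    [0,0,0],
    [0,0,0],
    [0,0,0],
    [0,0,0],
    [0,0,0],
    [0,0,0]
  ],
  "hand": [0.055,0.055,0.055,0.055,0.055,0.055,0.055,0.055]
}}

```text
time: 26.45
tool_pos: [0.584, 0.2045, 0.021]
tcp_rot: [-3.125, 0.317, 0.0]
wrist_force: [0.8, -0.6, -0.3]
width: 0.644
```

```bash
python3 plan.py 584.5 205 20 -11.6 1
```

```text
t 26.45 pos [584.  204.5  21. ] yaw -11.59 tilt 0.02 F [ 0.8 -0.6 -0.3] w 55.0 q6 2.07
turn total [-0.01  0.02  0.01] straight tool-delta [ 0.4 -0.6  1. ]
0 [ 0.4 -0.6  1. ] 0.01
```

Call:
{"name": "arm_command", "arguments": {
  "slide": [
    [0,0,0.001],
    [0,0,0],
    [0,0,0],
    [0,0,0],
    [0,0,0],
    [0,0,0],
    [0,0,0],
    [0,0,0]
  ],
  "angular": [
    [0,0,0],
    [0,0,0],
    [0,0,0],
    [0,0,0],
    [0,0,0],
    [0,0,0],
    [0,0,0],
    [0,0,0]
  ],
  "hand": [0.05,0.045,0.04,0.035,0.032,0.029,0.026,0.02]
}}

```text
time: 27.25
tool_pos: [0.5852, 0.2049, 0.0216]
tcp_rot: [-3.124, 0.317, -0.004]
wrist_force: [0.1, -0.4, -0.8]
width: 0.3
```

```bash
python3 plan.py 584.5 205 20 -11.6 1
```

```text
t 27.25 pos [585.2 204.9  21.6] yaw -11.59 tilt 0.16 F [ 0.1 -0.4 -0.8] w 25.6 q6 2.07
turn total [-0.08 -0.13  0.01] straight tool-delta [-0.8  0.   1.6]
0 [-0.8  0.   1.6] 0.01
```

Call:
{"name": "arm_command", "arguments": {
  "slide": [
    [0,0,0],
    [0,0,-0.006],
    [0,0,-0.01],
    [0,0,-0.01],
    [0,0,-0.01],
    [0,0,-0.01],
    [0,0,-0.01],
    [0,0.01,-0.005]
  ],
  "angular": [
    [0,0,0],
    [0,0,0],
    [0,0,0],
    [0,0,0],
    [0,0,0],
    [0,0,0],
    [0,0,0],
    [0,0,1]
  ],
  "hand": [0.02,0.02,0.02,0.02,0.02,0.02,0.02,0.02]
}}

```text
time: 28.05
tool_pos: [0.5831, 0.1955, 0.0881]
tcp_rot: [-3.121, 0.344, -0.004]
wrist_force: [-0.3, -0.1, -1.4]
width: 0.298
```

```bash
python3 plan.py 517 2 80 -18.7 7;python3 - <<'E'
from h import *
im=bot.read_camera("side")[:,:,::-1];cv2.imwrite("pics/s14.png",cv2.resize(im[145:225,215:310],None,fx=6,fy=6,interpolation=2))
E
```

```text
t 28.05 pos [583.1 195.5  88.1] yaw -12.57 tilt 0.19 F [-0.3 -0.1 -1.4] w 25.4 q6 2.07
turn total [-0.12 -0.14  6.13] straight tool-delta [-22.4 203.3   7.6]
0 [-3.2 29.   1.2] 0.88
1 [-2.8 29.1  1.2] 0.88
2 [-2.3 29.1  1.2] 0.88
3 [-1.9 29.2  1.2] 0.88
4 [-1.4 29.2  1.2] 0.88
5 [-1.  29.2  1.2] 0.88
6 [-0.5 29.2  1.2] 0.88
```

View pics/s14.png

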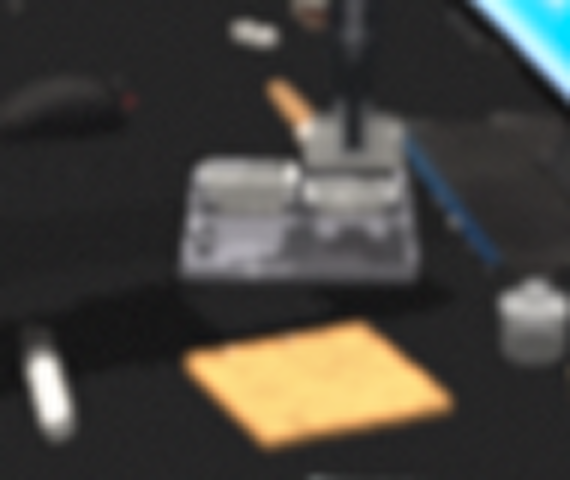

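Lifted. The shallow boat is still in its pocket. Moving to the pad.

Call:
{"name": "arm_command", "arguments": {
  "slide": [
    [-0.003,0.028,0.001],
    [-0.003,0.032,0.001],
    [-0.002,0.032,0.001],
    [-0.002,0.032,0.001],
    [-0.001,0.03,0.001],
    [-0.001,0.02,0.001],
    [0,0.01,0],
    [0,0.002,0]
  ],
  "angular": [
    [0,0,1],
    [0,0,1],
    [0,0,1],
    [0,0,1],
    [0,0,1],
    [0,0,0.8],
    [0,0,0],
    [0,0,0]
  ],
  "hand": [0.02,0.02,0.02,0.02,0.02,0.02,0.02,0.02]
}}

```text
time: 28.9
tool_pos: [0.5178, 0.0088, 0.0825]
tcp_rot: [-3.099, 0.515, -0.005]
wrist_force: [0.1, 0.7, -0.8]
width: 0.299
```

```bash
python3 plan.py 517 2 25.6 -18.7 6
```

```text
t 28.9 pos [517.8   8.8  82.5] yaw -18.88 tilt 0.19 F [ 0.1  0.7 -0.8] w 25.5 q6 1.87
turn total [-0.06 -0.18 -0.18] straight tool-delta [ 1.3  6.7 56.9]
0 [0.2 1.1 9.5] -0.03
1 [0.2 1.1 9.5] -0.03
2 [0.2 1.1 9.5] -0.03
3 [0.2 1.1 9.5] -0.03
4 [0.2 1.1 9.5] -0.03
5 [0.2 1.1 9.5] -0.03
```

Call:
{"name": "arm_command", "arguments": {
  "slide": [
    [0,0.003,0.01],
    [0,0.001,0.01],
    [0,0,0.01],
    [0,0,0.008],
    [0,0,0.005],
    [0,0,0.002],
    [0,0,0],
    [0,0,0]
  ],
  "angular": [
    [0,0,-0.1],
    [0,0,0],
    [0,0,0],
    [0,0,0],
    [0,0,0],
    [0,0,0],
    [0,0,0],
    [0,0,0]
  ],
  "hand": [0.02,0.02,0.02,0.02,0.02,0.02,0.02,0.02]
}}

```text
time: 29.7
tool_pos: [0.517, 0.0078, 0.0321]
tcp_rot: [-3.099, 0.507, -0.002]
wrist_force: [-1.5, 0.7, -0.4]
width: 0.291
```

Call:
{"name": "arm_command", "arguments": {
  "slide": [
    [0,0,0.0015],
    [0,0,0.0015],
    [0,0,0.001],
    [0,0,0.001],
    [0,0,0.0005],
    [0,0,0],
    [0,0,0],
    [0,0,0]
  ],
  "angular": [
    [0,0,0],
    [0,0,0],
    [0,0,0],
    [0,0,0],
    [0,0,0],
    [0,0,0],
    [0,0,0],
    [0,0,0]
  ],
  "hand": [0.02,0.02,0.02,0.02,0.02,0.02,0.02,0.02]
}}

```text
time: 30.5
tool_pos: [0.5185, 0.0076, 0.0277]
tcp_rot: [-3.099, 0.507, -0.007]
wrist_force: [-0.5, -0.8, -0.3]
width: 0.3
```

Call:
{"name": "arm_command", "arguments": {
  "slide": [
    [0,0,0.001],
    [0,0,0.001],
    [0,0,0.0008],
    [0,0,0.0008],
    [0,0,0.0006],
    [0,0,0],
    [0,0,0],
    [0,0,0]
  ],
  "angular": [
    [0,0,0],
    [0,0,0],
    [0,0,0],
    [0,0,0],
    [0,0,0],
    [0,0,0],
    [0,0,0],
    [0,0,0]
  ],
  "hand": [0.02,0.02,0.02,0.02,0.02,0.02,0.02,0.02]
}}

```text
time: 31.3
tool_pos: [0.5189, 0.0076, 0.0256]
tcp_rot: [-3.099, 0.506, -0.007]
wrist_force: [-0.3, -0.5, 1.7]
width: 0.293
```

```bash
python3 plan.py 517 2 25.6 -18.7 1;python3 - <<'E'
from h import *
im=bot.read_camera("side")[:,:,::-1];cv2.imwrite("pics/s15.png",cv2.resize(im[165:235,220:320],None,fx=7,fy=7,interpolation=2))
E
```

```text
t 31.3 pos [518.9   7.6  25.6] yaw -18.57 tilt 0.28 F [-0.3 -0.5  1.7] w 25.0 q6 1.86
turn total [-0.13 -0.24  0.13] straight tool-delta [-0.  6. -0.]
0 [-0.  6. -0.] 0.13
```

View pics/s15.png

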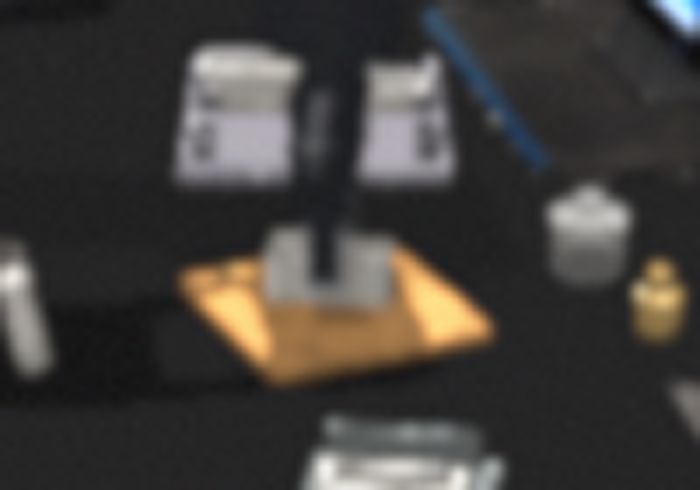

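Contact at 25.6 mm, as expected. The boat is on the pad (column 265–390), so I release.

Call:
{"name": "arm_command", "arguments": {
  "slide": [
    [0,0,0],
    [0,0,0],
    [0,0,0],
    [0,0,0],
    [0,0,-0.004],
    [0,0,-0.008],
    [0,0,-0.012],
    [0,0,-0.015]
  ],
  "angular": [
    [0,0,0],
    [0,0,0],
    [0,0,0],
    [0,0,0],
    [0,0,0],
    [0,0,0],
    [0,0,0],
    [0,0,0]
  ],
  "hand": [0.029,0.034,0.045,0.055,0.06,0.07,0.08,0.085]
}}

```text
time: 32.15
tool_pos: [0.5169, 0.0076, 0.0648]
tcp_rot: [-3.099, 0.507, 0.0]
wrist_force: [0.2, 0.3, 0.6]
width: 0.992
```

Call:
{"name": "arm_command", "arguments": {
  "slide": [
    [0,0,-0.012],
    [0,0,-0.006],
    [0,0,0],
    [0,0,0],
    [0,0,0],
    [0,0,0],
    [0,0,0],
    [0,0,0]
  ],
  "angular": [
    [0,0,-8.5],
    [0,0,-8.5],
    [0,0,-8.5],
    [0,0,-8.5],
    [0,0,-8.5],
    [0,0,-8.5],
    [0,0,-8.5],
    [0,0,-8.5]
  ],
  "hand": [0.085,0.085,0.085,0.085,0.085,0.085,0.085,0.085]
}}

```text
time: 32.95
tool_pos: [0.5233, 0.0074, 0.0978]
tcp_rot: [2.836, 1.335, 0.025]
wrist_force: [0.4, 0.1, 0.1]
width: 0.996
```

```bash
python3 plan.py 518.9 7.6 80 71.4 1
```

```text
t 32.95 pos [523.3   7.4  97.8] yaw 50.44 tilt 1.01 F [0.4 0.1 0.1] w 85.1 q6 0.66
turn total [  0.88  -0.52 -20.96] straight tool-delta [-2.9 -3.7 17.8]
0 [-2.7 -3.5 17.8] -20.96
```

Call:
{"name": "arm_command", "arguments": {
  "slide": [
    [-0.001,-0.002,0.002],
    [-0.001,-0.002,0.004],
    [0,-0.001,0.006],
    [0,0,0.006],
    [0,0,0.003],
    [0,0,0],
    [0,0,0],
    [0,0,0]
  ],
  "angular": [
    [0.4,-0.3,-8],
    [0.4,-0.2,-6.5],
    [0,0,-4.5],
    [0,0,-1.5],
    [0,0,0],
    [0,0,0],
    [0,0,0],
    [0,0,0]
  ],
  "hand": [0.085,0.085,0.085,0.085,0.085,0.085,0.085,0.085]
}}

```text
time: 33.75
tool_pos: [0.522, 0.0085, 0.0856]
tcp_rot: [2.538, 1.84, 0.016]
wrist_force: [-1.1, -0.7, -0.5]
width: 0.994
```

```bash
python3 plan.py 518.9 7.6 25.6 71.4 1;python3 - <<'E'
from h import *
a=np.radians(-18.57);e=np.array([np.cos(a),np.sin(a)]);f=np.array([-e[1],e[0]])
for z in(8,34):print([np.round((proj("side",[*(np.array([518.9,7.6])+e*s-f*13)/1e3,z/1e3])-[220,165]+.5)*7) for s in(-31,31)])
im=bot.read_camera("side")[:,:,::-1];cv2.imwrite("pics/s16.png",cv2.resize(im[165:235,220:320],None,fx=7,fy=7,interpolation=2))
E
```

```text
t 33.75 pos [522.    8.5  85.6] yaw 71.89 tilt 0.7 F [-1.1 -0.7 -0.5] w 84.9 q6 0.28
turn total [ 0.66 -0.22  0.49] straight tool-delta [-2.  -3.4 60. ]
0 [-1.8 -2.7 60. ] 0.49
[array([269., 300.]), array([389., 307.])]
[array([269., 253.]), array([390., 260.])]
```

View pics/s16.png

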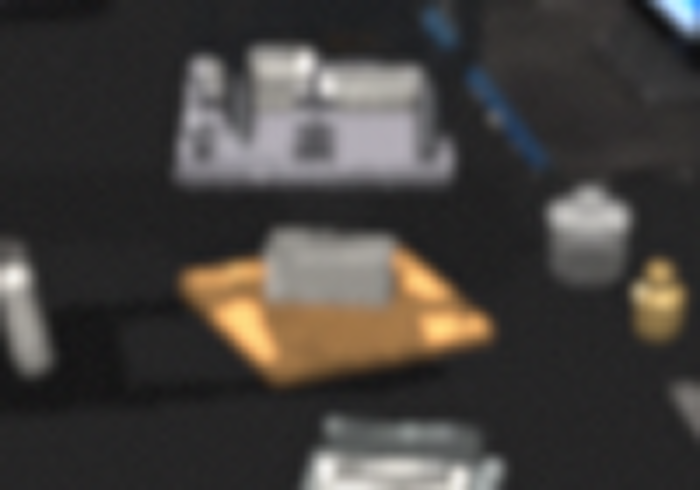

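Call:
{"name": "arm_command", "arguments": {
  "slide": [
    [-0.0015,-0.002,0.006],
    [0,0,0.008],
    [0,0,0.009],
    [0,0,0.006],
    [0,0,0.003],
    [0,0,0.001],
    [0,0,0],
    [0,0,0]
  ],
  "angular": [
    [0.5,-0.2,0.3],
    [0,0,0],
    [0,0,0],
    [0,0,0],
    [0,0,0],
    [0,0,0],
    [0,0,0],
    [0,0,0]
  ],
  "hand": [0.085,0.085,0.085,0.085,0.085,0.085,0.085,0.085]
}}

```text
time: 34.6
tool_pos: [0.5188, 0.0076, 0.0487]
tcp_rot: [2.549, 1.836, -0.001]
wrist_force: [-0.1, -0.6, 0.5]
width: 0.996
```

```bash
python3 plan.py 518.9 7.6 25 71.4 1
```

```text
t 34.6 pos [518.8   7.6  48.7] yaw 71.54 tilt 0.03 F [-0.1 -0.6  0.5] w 85.0 q6 0.29
turn total [0.01 0.03 0.14] straight tool-delta [ 0.1  0.  23.7]
0 [ 0.   0.1 23.7] 0.14
```

Call:
{"name": "arm_command", "arguments": {
  "slide": [
    [0,0,0.006],
    [0,0,0.006],
    [0,0,0.005],
    [0,0,0.003],
    [0,0,0.002],
    [0,0,0],
    [0,0,0],
    [0,0,0]
  ],
  "angular": [
    [0,0,0],
    [0,0,0],
    [0,0,0],
    [0,0,0],
    [0,0,0],
    [0,0,0],
    [0,0,0],
    [0,0,0]
  ],
  "hand": [0.085,0.085,0.085,0.085,0.085,0.085,0.085,0.085]
}}

```text
time: 35.4
tool_pos: [0.5194, 0.0075, 0.0253]
tcp_rot: [2.548, 1.836, 0.001]
wrist_force: [0.0, -0.4, -0.1]
width: 0.994
```

Call:
{"name": "arm_command", "arguments": {
  "slide": [
    [0,0,0],
    [0,0,0],
    [0,0,0],
    [0,0,0],
    [0,0,0],
    [0,0,0],
    [0,0,0],
    [0,0,0]
  ],
  "angular": [
    [0,0,0],
    [0,0,0],
    [0,0,0],
    [0,0,0],
    [0,0,0],
    [0,0,0],
    [0,0,0],
    [0,0,0]
  ],
  "hand": [0.08,0.075,0.07,0.067,0.064,0.06,0.056,0.052],
  "squeeze": 30
}}

```text
time: 36.2
tool_pos: [0.5204, 0.0075, 0.0263]
tcp_rot: [2.547, 1.835, 0.004]
wrist_force: [0.1, -0.8, 0.4]
width: 0.717
```

```bash
python3 plan.py 518.9 7.6 25 71.4 1;python3 - <<'E'
from h import *
im=bot.read_camera("side")[:,:,::-1];cv2.imwrite("pics/s17.png",cv2.resize(im[165:235,220:320],None,fx=7,fy=7,interpolation=2))
E
```

```text
t 36.2 pos [520.4   7.5  26.3] yaw 71.54 tilt 0.2 F [ 0.1 -0.8  0.4] w 61.2 q6 0.29
turn total [ 0.19 -0.03  0.14] straight tool-delta [-0.4 -1.5  1.3]
0 [-0.4 -1.5  1.3] 0.14
```

View pics/s17.png

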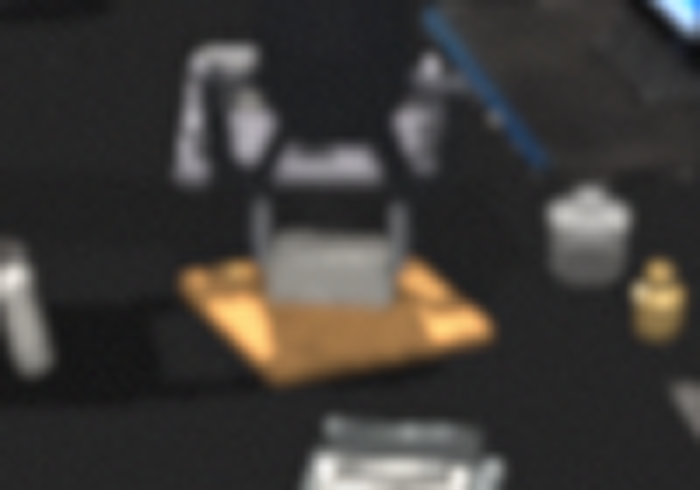

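Call:
{"name": "arm_command", "arguments": {
  "slide": [
    [0,0,-0.004],
    [0,0,-0.008],
    [0,0,-0.01],
    [0,0,-0.01],
    [0,0,-0.01],
    [0,0,-0.01],
    [-0.01,0,-0.006],
    [-0.025,0,0]
  ],
  "angular": [
    [0,0,0],
    [0,0,0],
    [0,0,0],
    [0,0,0],
    [0,0,0],
    [0,0,0],
    [0,0,0],
    [0,0,0]
  ],
  "hand": [0.052,0.052,0.052,0.052,0.052,0.052,0.052,0.052]
}}

```text
time: 37.05
tool_pos: [0.5102, -0.0251, 0.091]
tcp_rot: [2.542, 1.839, 0.007]
wrist_force: [0.9, -0.5, -0.7]
width: 0.715
```

```bash
python3 plan.py 509.9 -201.5 80 71.3 6
```

```text
t 37.05 pos [510.2 -25.1  91. ] yaw 71.75 tilt 0.35 F [ 0.9 -0.5 -0.7] w 61.1 q6 0.22
turn total [ 0.34 -0.09  0.45] straight tool-delta [-167.6   54.9   11.1]
0 [-27.9   9.2   1.8] 0.08
1 [-27.9   9.2   1.8] 0.08
2 [-27.9   9.2   1.8] 0.08
3 [-27.9   9.3   1.8] 0.08
4 [-27.9   9.3   1.8] 0.08
5 [-27.9   9.3   1.8] 0.08
```

Call:
{"name": "arm_command", "arguments": {
  "slide": [
    [-0.028,0.009,0.001],
    [-0.028,0.009,0.001],
    [-0.028,0.009,0.001],
    [-0.025,0.009,0.001],
    [-0.018,0.007,0.001],
    [-0.012,0.004,0.001],
    [-0.006,0.002,0],
    [0,0,0]
  ],
  "angular": [
    [0.2,0,0.2],
    [0,0,0.1],
    [0,0,0],
    [0,0,0],
    [0,0,0],
    [0,0,0],
    [0,0,0],
    [0,0,0]
  ],
  "hand": [0.052,0.052,0.052,0.052,0.052,0.052,0.052,0.052]
}}

```text
time: 37.85
tool_pos: [0.5081, -0.1897, 0.0892]
tcp_rot: [2.548, 1.829, 0.005]
wrist_force: [-1.1, 0.2, 0.0]
width: 0.715
```

```bash
python3 plan.py 509.9 -201.5 60 71.3 1
```

```text
t 37.85 pos [ 508.1 -189.7   89.2] yaw 71.36 tilt 0.34 F [-1.1  0.2  0. ] w 61.1 q6 -0.08
turn total [0.34 0.01 0.06] straight tool-delta [-10.6   5.3  29.2]
0 [-10.6   5.5  29.2] 0.06
```

Call:
{"name": "arm_command", "arguments": {
  "slide": [
    [-0.005,0.003,0.006],
    [-0.003,0.001,0.008],
    [0,0,0.007],
    [0,0,0.005],
    [0,0,0.002],
    [0,0,0],
    [0,0,0],
    [0,0,0]
  ],
  "angular": [
    [0.3,0,0],
    [0,0,0],
    [0,0,0],
    [0,0,0],
    [0,0,0],
    [0,0,0],
    [0,0,0],
    [0,0,0]
  ],
  "hand": [0.052,0.052,0.052,0.052,0.052,0.052,0.052,0.052]
}}

```text
time: 38.65
tool_pos: [0.5085, -0.1954, 0.0574]
tcp_rot: [-2.545, -1.835, 0.002]
wrist_force: [0.4, -0.0, -1.2]
width: 0.718
```

```bash
python3 plan.py 509.9 -201.5 24.3 71.3 1
```

```text
t 38.65 pos [ 508.5 -195.4   57.4] yaw 71.59 tilt 0.21 F [ 0.4 -0.  -1.2] w 61.3 q6 -0.09
turn total [-0.2  -0.06  0.29] straight tool-delta [-5.4  3.4 33. ]
0 [-5.4  3.3 33.1] 0.29
```

Call:
{"name": "arm_command", "arguments": {
  "slide": [
    [-0.003,0.002,0],
    [-0.001,0.0005,0],
    [0,0,0],
    [0,0,0],
    [0,0,0],
    [0,0,0],
    [0,0,0],
    [0,0,0]
  ],
  "angular": [
    [-0.1,0,0.2],
    [0,0,0],
    [0,0,0],
    [0,0,0],
    [0,0,0],
    [0,0,0],
    [0,0,0],
    [0,0,0]
  ],
  "hand": [0.052,0.052,0.052,0.052,0.052,0.052,0.052,0.052]
}}

```text
time: 39.45
tool_pos: [0.5106, -0.2009, 0.0587]
tcp_rot: [2.552, 1.832, 0.002]
wrist_force: [0.4, 0.5, -0.9]
width: 0.716
```

```bash
python3 plan.py 509.9 -201.5 24.3 71.3 1;python3 - <<'E'
from h import *
im=bot.read_camera("side")[:,:,::-1];cv2.imwrite("pics/s18.png",cv2.resize(im[205:265,230:320],None,fx=8,fy=8,interpolation=2))
E
```

```text
t 39.45 pos [ 510.6 -200.9   58.7] yaw 71.35 tilt 0.07 F [ 0.4  0.5 -0.9] w 61.2 q6 -0.1
turn total [ 0.06 -0.05  0.05] straight tool-delta [-0.8 -0.5 34.4]
0 [-0.8 -0.5 34.4] 0.05
```

View pics/s18.png

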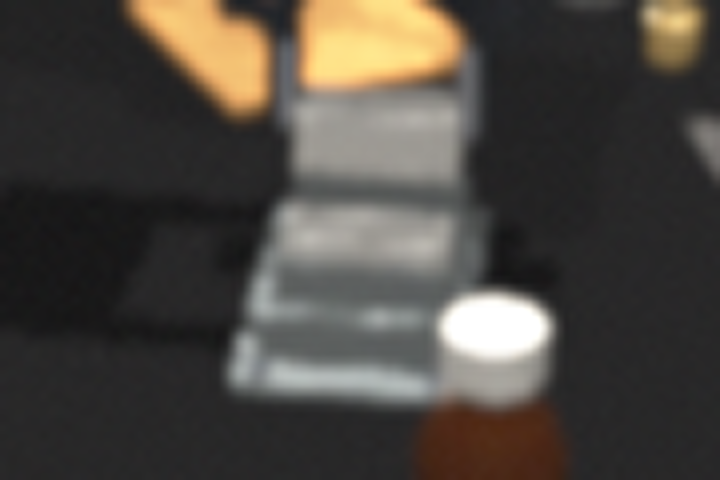

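Aligned over the next bay. Lowering.

Call:
{"name": "arm_command", "arguments": {
  "slide": [
    [-0.0006,-0.0003,0.005],
    [0,0,0.006],
    [0,0,0.006],
    [0,0,0.004],
    [0,0,0.002],
    [0,0,0.001],
    [0,0,0],
    [0,0,0]
  ],
  "angular": [
    [0,0,0],
    [0,0,0],
    [0,0,0],
    [0,0,0],
    [0,0,0],
    [0,0,0],
    [0,0,0],
    [0,0,0]
  ],
  "hand": [0.052,0.052,0.052,0.052,0.052,0.052,0.052,0.052]
}}

```text
time: 40.3
tool_pos: [0.5094, -0.201, 0.0315]
tcp_rot: [-2.551, -1.832, -0.0]
wrist_force: [-0.4, -0.6, -1.3]
width: 0.717
```

```bash
python3 plan.py 509.9 -201.5 24.3 71.3 1
```

```text
t 40.3 pos [ 509.4 -201.    31.5] yaw 71.36 tilt 0.08 F [-0.4 -0.6 -1.3] w 61.2 q6 -0.1
turn total [-0.06 -0.06  0.06] straight tool-delta [-0.3  0.7  7.2]
0 [-0.3  0.6  7.2] 0.06
```

Call:
{"name": "arm_command", "arguments": {
  "slide": [
    [0,0,0.0015],
    [0,0,0.0015],
    [0,0,0.0015],
    [0,0,0.001],
    [0,0,0.0008],
    [0,0,0.0008],
    [0,0,0],
    [0,0,0]
  ],
  "angular": [
    [0,0,0],
    [0,0,0],
    [0,0,0],
    [0,0,0],
    [0,0,0],
    [0,0,0],
    [0,0,0],
    [0,0,0]
  ],
  "hand": [0.052,0.052,0.052,0.052,0.052,0.052,0.052,0.052]
}}

```text
time: 41.1
tool_pos: [0.51, -0.2013, 0.0245]
tcp_rot: [-2.552, -1.832, -0.002]
wrist_force: [-1.4, -0.9, -0.9]
width: 0.714
```

Call:
{"name": "arm_command", "arguments": {
  "slide": [
    [0,0,0.0008],
    [0,0,0.0006],
    [0,0,0.0006],
    [0,0,0],
    [0,0,0],
    [0,0,0],
    [0,0,0],
    [0,0,0]
  ],
  "angular": [
    [0,0,0],
    [0,0,0],
    [0,0,0],
    [0,0,0],
    [0,0,0],
    [0,0,0],
    [0,0,0],
    [0,0,0]
  ],
  "hand": [0.052,0.052,0.052,0.052,0.052,0.052,0.052,0.052]
}}

```text
time: 41.9
tool_pos: [0.5104, -0.2015, 0.0243]
tcp_rot: [2.552, 1.832, 0.002]
wrist_force: [-0.3, -0.3, 1.1]
width: 0.715
```

Stalled at 24.3 mm, as predicted. I release, lift and move aside for a check.

Call:
{"name": "arm_command", "arguments": {
  "slide": [
    [0,0,0],
    [0,0,0],
    [0,0,0],
    [0,0,-0.002],
    [0,0,-0.006],
    [0,0,-0.012],
    [0,0,-0.02],
    [0,0,-0.025]
  ],
  "angular": [
    [0,0,0],
    [0,0,0],
    [0,0,0],
    [0,0,0],
    [0,0,0],
    [0,0,0],
    [0,0,0],
    [0,0,0]
  ],
  "hand": [0.064,0.068,0.075,0.082,0.085,0.085,0.085,0.085]
}}

```text
time: 42.7
tool_pos: [0.5075, -0.2003, 0.089]
tcp_rot: [-2.547, -1.829, 0.004]
wrist_force: [-0.1, -1.1, 0.6]
width: 0.994
```

Call:
{"name": "arm_command", "arguments": {
  "slide": [
    [0.01,0,-0.03],
    [0.025,0,-0.025],
    [0.035,0,-0.015],
    [0.035,0,0],
    [0.035,0,0],
    [0.025,0,0],
    [0.01,0,0],
    [0,0,0]
  ],
  "angular": [
    [0,0,0],
    [0,0,0],
    [0,0,0],
    [0,0,0],
    [0,0,0],
    [0,0,0],
    [0,0,0],
    [0,0,0]
  ],
  "hand": [0.085,0.085,0.085,0.085,0.085,0.085,0.085,0.085]
}}

```text
time: 43.5
tool_pos: [0.5715, -0.0314, 0.1789]
tcp_rot: [2.546, 1.822, 0.019]
wrist_force: [-0.3, -0.3, 0.0]
width: 0.993
```

```bash
python3 - <<'E'
from h import *
im=bot.read_camera("side")[:,:,::-1];cv2.imwrite("pics/s19.png",cv2.resize(im[160:265,215:335],None,fx=6,fy=6,interpolation=2))
im=bot.read_camera("top")[:,:,::-1];cv2.imwrite("pics/t3c.png",im);cv2.imwrite("pics/t3.png",cv2.resize(im[140:240,150:350],None,fx=4,fy=4,interpolation=2))
roi=(285,180,345,225);g=up(im,roi).min(2)
for b in rects(g>205,roi,15): 
    X,l,a=desc("top",b,.032);d=X[:2]-[497.7,-237.5];t=np.radians(-18.7)
    print(X,l,a,"local",np.round([d@[np.cos(t),np.sin(t)],d@[-np.sin(t),np.cos(t)]],1))
s=bot.read_state();print(s["time"],s["tool_pos"],s["joint_vel"].round(3))
E
```

```text
[ 498.  -232.6   32. ] [22.6 59.9] -19.22 local [-1.3  4.7]
[ 509.5 -196.2   32. ] [23.  57.4] -18.49 local [-2.1 42.9]
43.6 [ 0.57101911 -0.03279814  0.17846909] [-0.019  0.005  0.009 -0.003 -0.    -0.001]
```

View pics/s19.png

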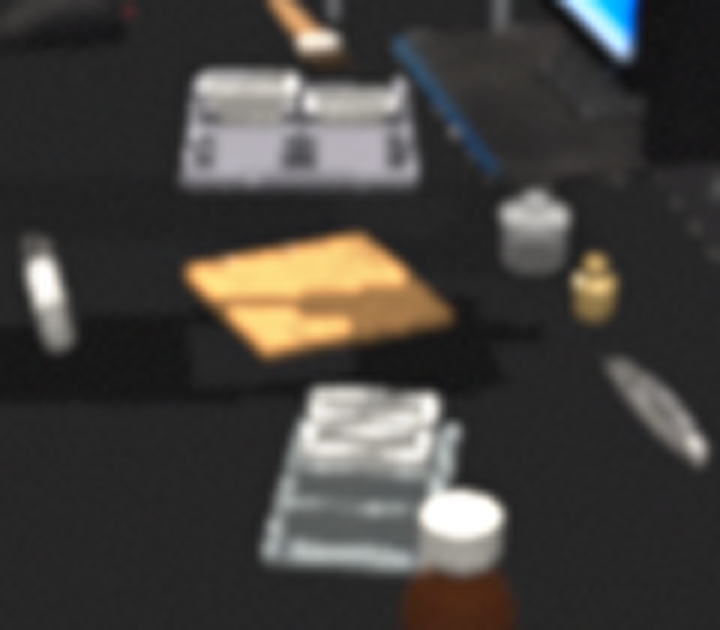

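View pics/t3.png

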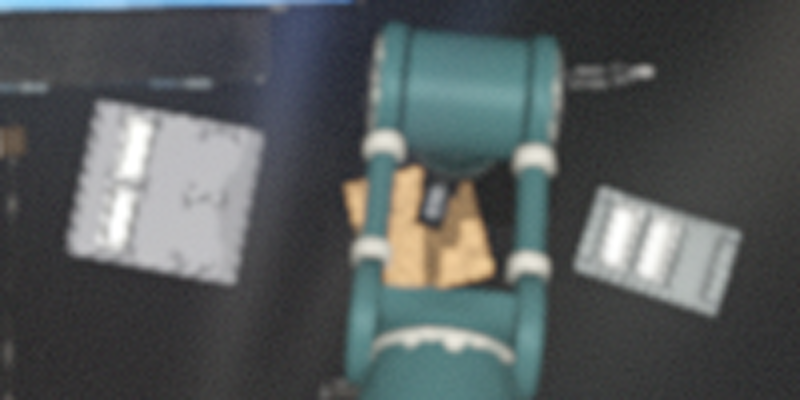

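```bash
python3 -c "
from workcell import bot
print(bot.finish_job())"
```

```text
the job is handed in; nothing more can be done
None
```

I loaded two deep boats into the carrier, one in the middle bay and one in the bay nearest the pad. I handed the job in at 43.6 s; no verdict is reported. Each boat was plucked by its long sides, set upright on the cork pad and released. I then took it again by its ends, lowered it until it touched the bay floor, and let go.

**Seating height:** both boats stopped on the bay floor at the tool height I predicted (23.6 and 24.3 mm). They look level and upright in the side view, and lie within 0.6° of the bay direction from above.

**Bay position:** by the tool position at release, both boats were within about 1 mm of their bay centres. The final top-view measurement disagreed by about 5 mm sideways for both boats. I think most of that is bias, because the bright area includes the boat's inside floor, which lies lower than the rim height I assumed. Walls with 4 mm of play limit any real offset to within the 7 mm tolerance.

**Heights:** measuring the pad corners from two views gave a scattered height of 1–10 mm against the stated 8 mm. I relied on the contact heights instead.

**Everything else:** the third deep boat and the shallow boat are still in their pockets. The bystanders I could see in the last pictures look undisturbed; I did not measure them. The gripper was open and clear of everything.

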